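# Prop open the polisher's dial cover and set the speed dial

## Robot

A 7-joint arm with a two-finger parallel gripper is mounted at the origin on the work surface. World frame = base frame: x ahead of the robot, y to its left, z up, the work surface at z = 0. Lengths are in m, angles in rad, forces in N, time in s.
With the tool pointing down it reaches from about 0.35 to 0.9 m from the base axis. Payload 8.1 kg.
Tool frame: the origin (TCP) lies on the mounting face of the last link; the fingertips stand 178 mm ahead of it and the grasp point (between the pads) lies 159 mm ahead of it (env.tcp_to_grasp is the distance from the TCP to the grasp point, in m); z points along the fingers, y is the direction in which the jaws open and shut (so a half turn about z gives the same grasp; the last joint's range is limited). The gripper opens to 92 mm and grips with 3 to 60 N. Pads are 19 mm wide; open, the fingers measure 130 mm over their backs; the gripper's body (75 mm by 190 mm) begins 47 mm behind the grasp point.
Start: joints at [-1.361, 0.434, 0.025, 1.573, -0.012, 1.134, -0.075], TCP at [0.192, 0.595, 0.405] pointing down, gripper open.
Joint ranges: [-2.62, 2.62], [-0.44, 2.09], [-1.27, 1.32], [0.08, 2.57], [-1.32, 4.46], [0.12, 2], [-2.74, 2.74]. Speed limits (rad/s): [2.22, 2.22, 3.01, 3.01, 3.14, 3.14, 3.14].

## Interface

Orientations are given as a unit quaternion [w, x, y, z].
In Python, from station import env gives the robot as it stands.
- The arm moves only by the shell command python3 -m handwheel 'ROWS' [OPENING] [FORCE]. ROWS is text: rows parted by semicolons, each of 6 numbers parted by spaces: the shift along the tool's x, y, z in m, then the turn, a rotation vector about the tool's x, y, z in degrees. A call has 1 to 12 rows; each row shifts and turns the pose as measured when the row begins, along the tool's axes as they then stand; what a row does not reach is not made up. A row lasts 1/12 s, in which the tool goes at most 41.7 mm and 7.16 degrees, less where a joint would pass 70% of its speed; a pose out of reach is approached as far as the arm can. A call is refused whole if a number of a shift passes 0.0417 or a number of a turn 7.16, either way. A call with a gripper value outside its range is refused whole. OPENING is the gripper command: -1 is fully open, 1 is shut, values between are in proportion, set as the call begins (- or left out, the last holds). The fingers move at their own pace and stop on an object; FORCE is the grip in N (left out, the last holds). Time passes only in rows, so rows that do not move let the fingers close. It gives the time, the measured TCP pose, the force and the opening at its end, in the units of the state.
- env.sense(): the state, without advancing time (a new reading comes with each control period).
- env.get_image(name): name is "side" or "top" or "wrist"; returns the picture (420x560x3 uint8, red, green, blue); there is no depth.
- env.camera_model(name): a dict with "fx", "fy", "cx", "cy" (pixels), "position" and "attitude" of the camera in the world. Camera axes: x right, y down, z forward; pixel columns grow to the right and rows downward; lengths in m; the calibration is good to about 2 mm. A picture is of the moment at which its call begins: read the wrist's pose just before it. camera_model takes no time and is no camera call; for the wrist camera it gives the pose at the moment of the call.
- env.sign_off(): hands the job in, once; it reports no verdict.
The state is a dict: "t": time; "qpos": joint angles; "joint_vel": joint speeds; "joint_torque": joint torques, N m; "tool_pos": TCP position; "orientation": TCP orientation; "force": force on the tool from outside, world axes, zero at the start; "wrist_torque": the same for the moment, N m; "opening": opening from 0.0 (shut) to 1.0 (fully open).
Only numpy, scipy, OpenCV 4.12 (cv2) and the standard library are available. Lean on these libraries where they do the work, as an engineer would, in place of code of your own. Each camera call takes 0.05 s, during which the arm holds its last target.

## Task

Take the red-headed steel pin out of the wooden punch block and use it to push back the lever of the yellow spring cover on the green polisher control box, then seat the pin upright and fully home in the hole of the brass socket block so that it holds the cover open. Let go of the pin, then turn the black dial underneath clockwise until its white pointer stands at the green mark. Work gently, without forcing the cover or jamming the pin, and leave the bowl, the bell and the jar where they are.

Things in the scene. Friction and masses are not known exactly. Their poses are not given: they have to be found in the camera images.
- console: Green control box, fixed. Origin on the bench below the dial's axis; z up, x away from the robot at yaw 0 (yaw within 0.3), y left. All 'box frame' figures use this frame. Green part: x -30..72, y -60..86 mm, flat top at z 45. Dark ledge before it: x -162..-30 mm, top at z 20. A white scale round the dial has black ticks every 0.25 rad and one broad green mark.
- socket_mid (a point): Box frame x -95.5, y 61, z 45 mm: middle of the range of the hole in the brass socket block (90 x by 44 y by 25 mm, on the ledge, flat top at z 45). The hole, in the block's middle, is upright, 14.5 mm wide, 1 mm chamfer, 25 mm deep to the ledge. Its y is true, but the block is clamped anywhere along x: hole at x -115..-76 mm, not measured. See it, or feel: probe with the pin's foot along the top.
- cover (a joint): Yellow hood over the dial (58 x 62 mm, roof 40 mm above the box's top), hinge along x at box frame y 42, z 57 mm. 0 = shut, grows as it swings up and over to +y; stop at 2.0 rad. A spring (0.05 Nm shut, 0.07 Nm open) always drives it shut. With the pin home in the hole it rests at about 1.4 to 1.8.
- cover_lever (a point): Middle of the cover's lever bar: steel rod, 8 mm diameter, parallel to the hinge, box frame x -38..-130 mm, 35 mm from the hinge axis, turning with the cover. Shut: y 17, z 82 mm. Pushed to +y by the pin's shaft it rises over the hinge (z 92) and sinks beyond it; with the pin upright in the hole it lies against the pin's +y side at about y 71, z 77 mm.
- pin: Prop pin, loose, about 0.12 kg: steel shaft 12 mm diameter, 76 mm long, foot chamfered 0.8 mm; red head above it, 20 x 20 mm square, 26 mm tall (76 to 102 mm above the foot). Origin: centre of its foot; z along the pin to the head; x, y square to the head's flats. Starts upright in the punch block. Home in the socket, its foot is at box frame z 20 mm.
- pin_head (a point): Centre of the red head, the place to grip, 89 mm above the pin's foot.
- block: Wooden punch block, fixed, 70 (x) by 110 (y) by 36 mm tall; origin at the centre of its underside. The pin stands loosely in a 15 mm hole at y -25 mm, 26 mm deep (foot 10 mm above the bench). Three short fixed punches stand up to 30 mm above the block's top at y 22 to 42 mm.
- knob (a joint): The dial, stiff (0.08 Nm friction), axis vertical; grows as it turns clockwise seen from above, 0 to 2.2 rad; starts at 0.1 to 0.5; the green mark is at 1.5. The white pointer, along the grip bar, points in the direction 5.498 rad minus this value, counted anticlockwise from the box frame's +x.
- knob_grip (a point): On the dial's axis at the height to grip, 24 mm above the box's top (69 mm above the bench). The grip bar is 34 mm long, 12 mm thick, 8 to 34 mm above the box's top, over a round disc of 18 mm radius.
- bowl: Small brass bowl, 90 mm wide, 40 mm tall, bystander; origin under its centre.
- bell: Brass bell, 60 mm wide, 62 mm tall, bystander; origin under its centre.
- jar: Jar with a red cap, 56 mm wide, 65 mm tall, bystander; origin under its centre.
Mind the look-alikes: they are no part of the job. What is meant by the pin is not blue or purple, and is the smaller of those in its own colour.

How it is judged:
On the way, in this order (a step that is already met when the one before it is completed fails the run):
1. the pin stands fully home in the socket's hole, let go, and holds the cover open (value of joint cover above 1.25 rad and z of pin in the frame of console below 0.024 m and x of pin in the frame of console between -0.123 and -0.068 m and y of pin in the frame of console between 0.051 and 0.071 m and contact force between pin and the fingers below 0.1 N), for 0.2 s.
2. the dial stands at the green mark (value of joint knob between 1.38 and 1.62 rad), for 0.2 s.
At the end, for the whole second after the job is handed in: The dial reads 1.5 within 0.12 rad (pointer at the green mark); the pin stands in the socket's hole, its foot within 4 mm of the ledge and its tilt under 0.2 rad, at rest and released; the cover leans on it, open by more than 1.25 rad (all of step 2 and value of joint cover above 1.25 rad and contact force between pin and console above 0.2 N and z of pin in the frame of console below 0.024 m and x of pin in the frame of console between -0.123 and -0.068 m and y of pin in the frame of console between 0.051 and 0.071 m and angle between pin's own z axis and vertical below 0.2 rad and linear speed of pin below 0.02 m/s); the robot touches nothing.
It fails at once if the pin or the robot forces the cover (over 18 N) (contact force between any of pin, the arm, the fingers and cover above 18 N).
It fails at once if the pin is jammed hard against the socket block or the ledge (over 35 N) (contact force between pin and bush above 35 N or contact force between pin and console above 35 N).
It fails at once if the bowl, the bell or the jar is moved more than 30 mm (distance of any of bowl, bell, jar from where it was at the start of the episode above 0.03 m).
It also fails if it takes over 72 s, if anything falls off the work surface, if the arm or the gripper's body presses on something with over 40 N, if the wrist force passes 120 N, or if a joint passes its speed limit or range.

## Working session

There is one attempt and no reset: what is moved stays moved. The work goes in short steps, Python scripts to look and compute and a shell command to move; the robot and the scene stay as the last step left them, time stands still between calls to the robot, and variables do not carry over. Pictures are saved under pics/ and viewed, and the job is handed in when it is done.

```bash
ls; mkdir -p pics; python3 - <<'E'
from station import env
import cv2
print(env.sense())
for n in("side","top","wrist"):
    print(n,env.camera_model(n))
    cv2.imwrite(f"pics/{n}0.png",env.get_image(n)[:,:,::-1])
E
```

```text
pics
{'t': 0.0, 'qpos': array([-1.36059056,  0.43521361,  0.02498326,  1.57410481, -0.01159617,
        1.1339741 , -0.07510486]), 'joint_vel': array([ 0.00071134, -0.00048726, -0.00034342,  0.00143595,  0.00171235,
       -0.00217292, -0.001605  ]), 'joint_torque': array([-4.48795718e-04, -6.67844152e+01,  9.84706990e-01, -3.14461577e+01,
       -6.06430555e-02,  4.31045028e-02,  1.57112772e-04]), 'tool_pos': array([0.19229565, 0.59443888, 0.40394771]), 'orientation': array([-4.69430815e-05,  1.55806689e-01,  9.87787260e-01, -7.76027043e-04]), 'force': array([ 1.1889403 , -0.02616119,  0.69422745]), 'wrist_torque': array([-0.01806834, -0.05172961, -0.00128932]), 'opening': 1.001730883773967}
side {'fx': 538.5408489584971, 'fy': 538.5408489584971, 'cx': 283.01826269881974, 'cy': 209.1948464972344, 'position': array([0.60141478, 0.93739396, 0.75158648]), 'attitude': array([ 0.00606276, -0.00998859,  0.88003441, -0.47476616])}
top {'fx': 486.4613648400976, 'fy': 486.4613648400976, 'cx': 278.160650506363, 'cy': 205.07202554817715, 'position': array([ 0.52496914, -0.07611316,  1.17755434]), 'attitude': array([ 0.03452056, -0.70412183,  0.70776091, -0.04577416])}
wrist {'fx': 289.04672474838947, 'fy': 289.04672474838947, 'cx': 275.9677761407556, 'cy': 213.31193570197885, 'position': array([0.11590394, 0.61972411, 0.38327906]), 'attitude': array([0.12083149, 0.80000778, 0.58108585, 0.08790075])}
```

View pics/side0.png

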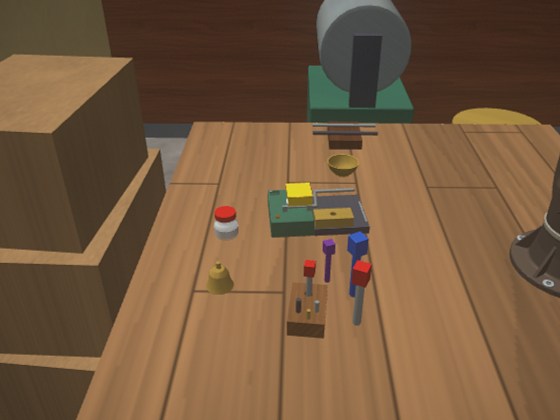

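View pics/top0.png

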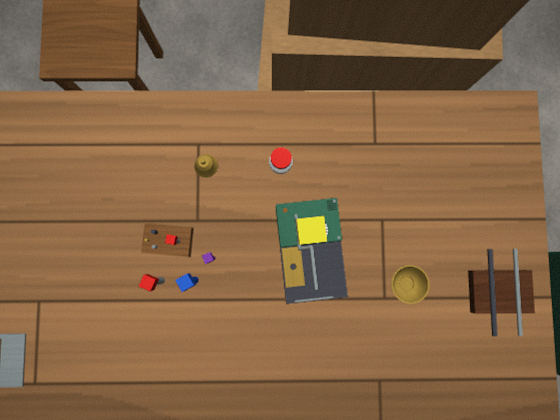

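View pics/wrist0.png

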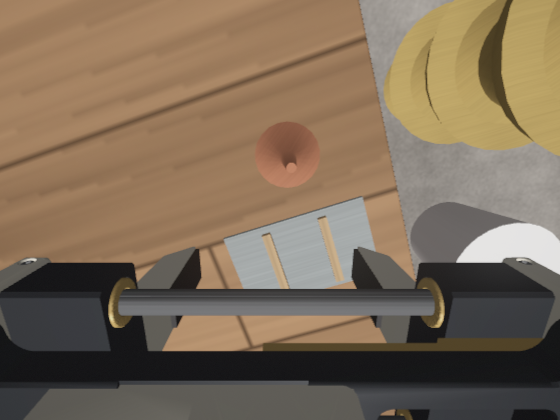

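```bash
cat > h.py <<'E'
import numpy as np, cv2
from scipy.spatial.transform import Rotation as R
from station import env
def rot(q): return R.from_quat([q[1],q[2],q[3],q[0]])
def ray(cm,px):
    u,v=px
    d=rot(cm["attitude"]).apply([(u-cm["cx"])/cm["fx"],(v-cm["cy"])/cm["fy"],1.])
    return np.array(cm["position"]),d
def onz(cm,px,z):
    o,d=ray(cm,px); return o+d*(z-o[2])/d[2]
def proj(cm,p):
    c=rot(cm["attitude"]).inv().apply(np.asarray(p)-cm["position"])
    return c[0]/c[2]*cm["fx"]+cm["cx"],c[1]/c[2]*cm["fy"]+cm["cy"]
def tri(r1,r2):
    A=[];b=[]
    for o,d in(r1,r2):
        d=d/np.linalg.norm(d);P=np.eye(3)-np.outer(d,d);A.append(P);b.append(P@o)
    return np.linalg.lstsq(np.vstack(A),np.hstack(b),rcond=None)[0]
def blobs(img,lo,hi,amin=8):
    hsv=cv2.cvtColor(img,cv2.COLOR_RGB2HSV)
    m=cv2.inRange(hsv,np.array(lo),np.array(hi))
    n,l,s,c=cv2.connectedComponentsWithStats(m)
    return m,[(s[i],c[i]) for i in range(1,n) if s[i][4]>=amin]
E
python3 - <<'E'
from h import *
for n in("side","top"):
    im=cv2.imread(f"pics/{n}0.png")[:,:,::-1].copy()
    for nm,lo,hi in(("red",(0,190,90),(4,255,255)),("yel",(27,200,120),(33,255,255)),("green",(60,90,20),(90,255,140))):
        m,b=blobs(im,lo,hi,15)
        print(n,nm,[(list(map(int,s)),c.round(1).tolist()) for s,c in b])
im=cv2.imread("pics/top0.png")
cv2.imwrite("pics/topz1.png",cv2.resize(im[190:310,265:355],None,fx=5,fy=5,interpolation=cv2.INTER_CUBIC))
cv2.imwrite("pics/topz2.png",cv2.resize(im[210:300,135:235],None,fx=6,fy=6,interpolation=cv2.INTER_CUBIC))
im=cv2.imread("pics/side0.png")
cv2.imwrite("pics/sidez1.png",cv2.resize(im[175:240,255:375],None,fx=6,fy=6,interpolation=cv2.INTER_CUBIC))
E
```

```text
side red [([215, 206, 20, 12, 192], [224.5, 211.6]), ([305, 260, 10, 8, 66], [309.6, 263.5]), ([353, 261, 18, 13, 145], [361.8, 266.5])]
side yel [([286, 183, 25, 14, 277], [298.0, 189.5])]
side green [([308, 66, 59, 43, 1200], [325.1, 91.2]), ([376, 79, 37, 30, 699], [393.0, 97.0])]
top red [([271, 148, 20, 20, 329], [280.5, 157.6]), ([165, 235, 11, 10, 83], [170.1, 239.3]), ([139, 275, 18, 16, 184], [147.2, 282.0])]
top yel []
top green [([276, 199, 65, 48, 1679], [306.3, 219.2]), ([549, 252, 11, 123, 777], [555.5, 300.8])]
```

View pics/topz1.png

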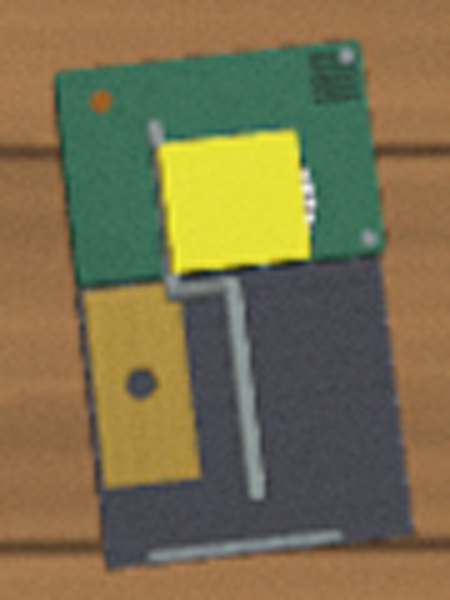

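View pics/topz2.png

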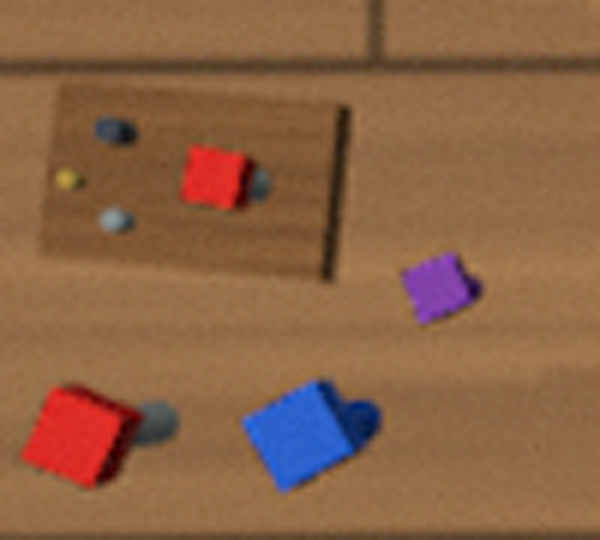

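View pics/sidez1.png

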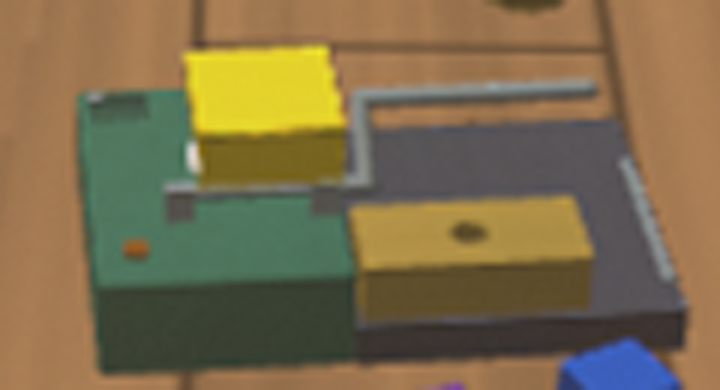

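```bash
cat >> h.py <<'E'
def z2p(x,y,x0,y0,f): return ((x+.5)/f-.5+x0,(y+.5)/f-.5+y0)
def fit2d(B,W):
    B=np.array(B);W=np.array(W)[:,:2];bm=B.mean(0);wm=W.mean(0)
    H=(B-bm).T@(W-wm);a=np.arctan2(H[0,1]-H[1,0],H[0,0]+H[1,1])
    Rm=np.array([[np.cos(a),-np.sin(a)],[np.sin(a),np.cos(a)]]);t=wm-Rm@bm
    return a,t,(B@Rm.T+t)-W
E
python3 - <<'E'
from h import *
ct=env.camera_model("top");cs=env.camera_model("side")
zt=lambda x,y,z:onz(ct,z2p(x,y,265,190,5),z)
W=[zt(55,72,.045),zt(357,40,.045),zt(383,252,.045),zt(80,287,.045)]
B=[(.072,.086),(.072,-.06),(-.03,-.06),(-.03,.086)]
W+=[zt(106,570,.02),zt(414,537,.02)];B+=[(-.162,.086),(-.162,-.06)]
a,t,r=fit2d(B,W);print("yaw",a,"t",t,"res",r.round(4).tolist())
Ri=np.array([[np.cos(a),np.sin(a)],[-np.sin(a),np.cos(a)]])
for nm,p,z in(("hole",(141,382),.045),("lever end",(257,498),.082),("lever corner",(232,285),.082)):
    w=zt(*p,z);print(nm,w,Ri@(w[:2]-t))
# block brass corners
for p in((85,290),(183,300),(201,478),(104,488)): print("brass",Ri@(zt(*p,.045)[:2]-t))
cy=[zt(*p,.085) for p in((157,143),(298,130),(311,259),(172,275))]
print("roof",[(Ri@(c[:2]-t)).round(4).tolist() for c in cy])
hs=[onz(ct,z2p(x,y,135,210,6),.112) for x,y in((190,147),(250,150),(245,208),(183,205))]
hm=np.mean(hs,0);print("head",np.array(hs).round(4).tolist(),hm)
e=[hs[0]-hs[1],hs[3]-hs[2],];print("yaw head",[np.arctan2(v[1],v[0]) for v in e],[np.arctan2(v[1],v[0]) for v in (hs[0]-hs[3],hs[1]-hs[2])])
bc=[onz(ct,z2p(x,y,135,210,6),.036) for x,y in((60,85),(345,105),(328,280),(40,253))]
print("block",np.array(bc).round(4).tolist(),np.mean(bc,0))
print("side proj of head top",proj(cs,hm))
E
```

```text
yaw 0.10361767426699395 t [ 0.59437789 -0.18007154] res [[0.0004, 0.0015], [0.0009, -0.0016], [-0.0009, -0.0019], [-0.0006, 0.002], [-0.0004, 0.0002], [0.0005, -0.0001]]
hole [ 0.5122688  -0.12754783  0.045     ] [-0.07623605  0.06073474]
lever end [ 0.46112416 -0.17705005  0.082     ] [-0.1322265   0.01678803]
lever corner [ 0.55569325 -0.1672039   0.082     ] [-0.03714622  0.01679987]
brass [-0.03128433  0.08180363]
brass [-0.04084333  0.03708219]
brass [-0.12284914  0.03820742]
brass [-0.12244089  0.08311939]
roof [[0.0299, 0.0432], [0.0289, -0.0208], [-0.0295, -0.0196], [-0.0298, 0.0433]]
head [[0.5838, 0.1512, 0.112], [0.5826, 0.1294, 0.112], [0.5616, 0.1308, 0.112], [0.5628, 0.1533, 0.112]] [0.57272809 0.14115381 0.112     ]
yaw head [np.float64(1.5155460129817995), np.float64(1.5169555704586448)] [np.float64(-0.10006452536187785), np.float64(-0.06824558403893849)]
block [[0.6125, 0.2184, 0.036], [0.6041, 0.1074, 0.036], [0.5362, 0.113, 0.036], [0.5473, 0.2245, 0.036]] [0.57501873 0.16581299 0.036     ]
side proj of head top (np.float64(308.47438969700215), np.float64(261.00691021778925))
```

```bash
cat >> h.py <<'E'
def delta(p=None,yaw=None):
    """shift in tool axes to reach world TCP p; turn (deg) about tool so tool z is down and tool y at world angle yaw(rad)"""
    s=env.sense();T=rot(s["orientation"])
    print("t %.2f"%s["t"],"tcp",s["tool_pos"].round(4),"F",s["force"].round(2),"op %.3f"%s["opening"])
    y=T.apply([0,1,0]);x=T.apply([0,0,1]);print("tool y angle deg",np.degrees(np.arctan2(y[1],y[0])).round(2),"z axis",x.round(4))
    if p is not None: print("shift mm",(T.inv().apply(np.array(p)-s["tool_pos"])*1000).round(1))
    if yaw is not None:
        yy=np.array([np.cos(yaw),np.sin(yaw),0]);zz=np.array([0,0,-1.]);xx=np.cross(yy,zz)
        D=R.from_matrix(np.c_[xx,yy,zz]);print("turn deg",np.degrees((T.inv()*D).as_rotvec()).round(2))
E
python3 - <<'E'
from h import *
im=cv2.imread("pics/side0.png")
cv2.imwrite("pics/sidez2.png",cv2.resize(im[225:345,280:380],None,fx=5,fy=5,interpolation=cv2.INTER_CUBIC))
ct=env.camera_model("top");cs=env.camera_model("side")
for nm,a,b in(("redbig",(135+75/6,210+435/6),(361.5,267)),("blue",(135+298/6,210+435/6),(357.5,238)),("purple",(135+432/6,210+290/6),(329,244)),("red",(170.7,239.3),(309.6,263)),("jar",(280.5,157.6),(224.5,211.6))):
    print(nm,tri(ray(ct,a),ray(cs,b)))
s=env.sense();cw=env.camera_model("wrist");T=rot(s["orientation"])
print("cam in tool",T.inv().apply(cw["position"]-s["tool_pos"]),(T.inv()*rot(cw["attitude"])).as_matrix().round(3))
delta((.573,.141,.37),np.radians(85.4))
E
```

```text
redbig [0.4797683  0.18391169 0.13430552]
blue [0.479789   0.1045596  0.14038259]
purple [0.53019614 0.06414297 0.09480182]
red [0.5715609  0.14211665 0.10809089]
jar [ 0.76310061 -0.10044664  0.06104772]
cam in tool [0.08047313 0.00055553 0.02075086] [[-0.001 -0.955 -0.295]
 [ 1.    -0.002  0.001]
 [-0.002 -0.295  0.955]]
t 0.15 tcp [0.1923 0.5945 0.4041] F [-0.46  0.07  1.07] op 1.005
tool y angle deg 72.07 z axis [-3.0e-04 -1.2e-03 -1.0e+00]
shift mm [-501.8 -314.3   34.6]
turn deg [ -0.07  -0.   -13.33]
```

```bash
python3 -m handwheel '-0.033 -0.021 0 0 0 0;-0.033 -0.021 0 0 0 0;-0.033 -0.021 0 0 0 0;-0.033 -0.021 0 0 0 0;-0.033 -0.021 0 0 0 0;-0.033 -0.021 0 0 0 0;-0.033 -0.021 0 0 0 0;-0.033 -0.021 0 0 0 0;-0.033 -0.021 0 0 0 0;-0.033 -0.021 0 0 0 0;-0.033 -0.021 0 0 0 0;-0.033 -0.021 0 0 0 0' -0.2; python3 -c "
from h import *
delta((.573,.141,.37),np.radians(85.4))"
```

```text
t: 1.15
tool_pos: [0.4967, 0.2263, 0.3995]
orientation: [-0.003, 0.146, 0.989, -0.001]
force: [1.2, 0.6, 0.4]
opening: 0.599
t 1.15 tcp [0.4967 0.2263 0.3995] F [1.18 0.59 0.38] op 0.599
tool y angle deg 73.21 z axis [-6.9e-03 -3.0e-04 -1.0e+00]
shift mm [-97.9 -59.5  29. ]
turn deg [ -0.09  -0.39 -12.19]
```

```bash
python3 -m handwheel '-0.033 -0.02 0.01 0 0 0;-0.033 -0.02 0.01 0 0 0;-0.02 -0.012 0.009 0 0 0;0 0 0 0 0 -6;0 0 0 0 0 -6;0 0 0 0 0 0'; python3 -c "
from h import *
delta((.573,.141,.37),np.radians(85.4))
cw=env.camera_model('wrist')
cv2.imwrite('pics/w1.png',env.get_image('wrist')[:,:,::-1])
print(proj(cw,(.573,.141,.112)))
cv2.imwrite('pics/w1.png',cv2.imread('pics/w1.png'))
"
```

```text
t: 1.65
tool_pos: [0.572, 0.135, 0.3679]
orientation: [-0.002, 0.046, 0.999, -0.003]
force: [-0.3, -0.4, 0.0]
opening: 0.601
t 1.65 tcp [0.572  0.135  0.3679] F [-0.29 -0.43  0.01] op 0.601
tool y angle deg 84.73 z axis [-0.0046 -0.0058 -1.    ]
shift mm [-0.5  6.1 -2.1]
turn deg [-0.35 -0.23 -0.67]
(np.float64(283.8910479174967), np.float64(223.3452614606444))
```

View pics/w1.png

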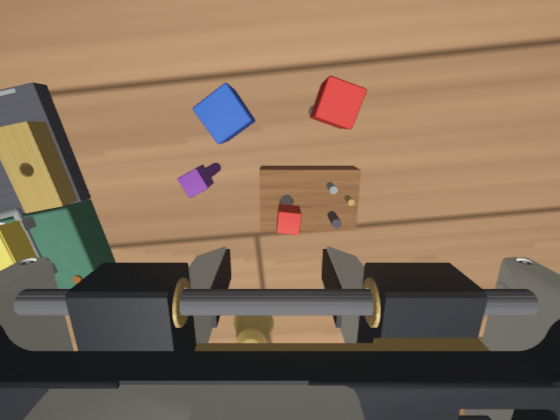

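```bash
python3 - <<'E'
from h import *
cw=env.camera_model("wrist");s=env.sense()
im=cv2.imread("pics/w1.png")
cv2.imwrite("pics/w1z.png",cv2.resize(im[190:250,255:325],None,fx=8,fy=8,interpolation=cv2.INTER_CUBIC))
cv2.imwrite("pics/w1z2.png",cv2.resize(im[80:290,0:120],None,fx=4,fy=4,interpolation=cv2.INTER_CUBIC)[:600])
cw_=dict(cw); 
import pickle;pickle.dump((cw,s),open("w1.pkl","wb"))
delta()
E
```

```text
t 1.70 tcp [0.5718 0.1353 0.368 ] F [-0.19  0.86  0.73] op 0.602
tool y angle deg 84.43 z axis [-0.0047 -0.0055 -1.    ]
```

View pics/w1z.png

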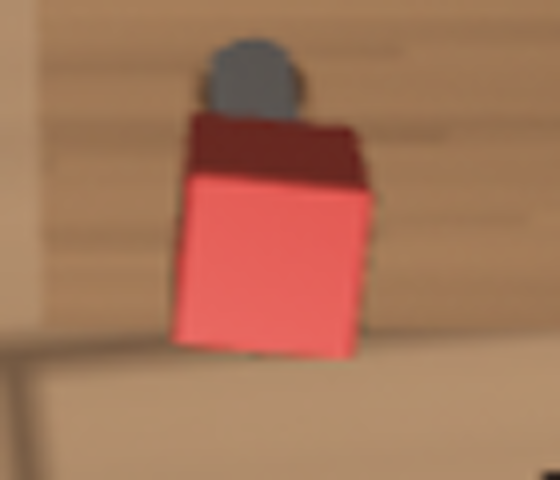

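View pics/w1z2.png

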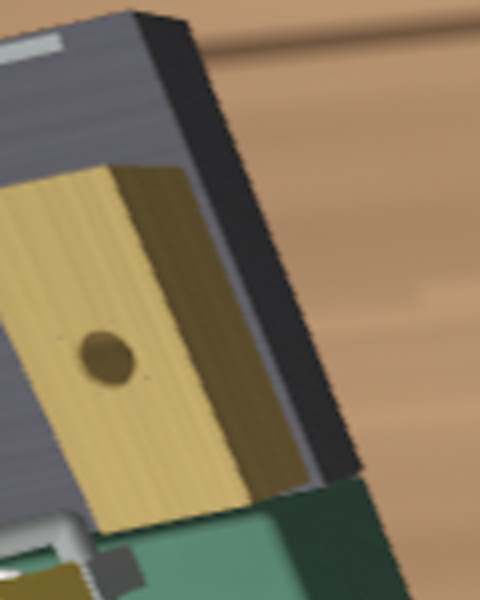

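```bash
python3 - <<'E'
from h import *
import pickle;cw,s=pickle.load(open("w1.pkl","rb"))
hs=[onz(cw,z2p(x,y,255,190,8),.112) for x,y in((190,177),(372,190),(355,358),(173,343))]
h=np.mean(hs,0);print(np.array(hs).round(4).tolist(),h)
e=[hs[1]-hs[0],hs[2]-hs[3]];print([np.degrees(np.arctan2(v[1],v[0])) for v in e])
e=[hs[3]-hs[0],hs[2]-hs[1]];print([np.degrees(np.arctan2(v[1],v[0])) for v in e])
w=onz(cw,z2p(106,358,0,80,4),.045);print("hole",w)
# green edge right pts / corner of ledge-green at bottom? brass corners
W=[onz(cw,z2p(x,y,0,80,4),.045) for x,y in((108,165),(252,503),(103,533))];print("brass",W)
delta((h[0],h[1],.33),np.radians(85.4))
E
```

```text
[[0.562, 0.1376, 0.112], [0.5653, 0.1568, 0.112], [0.5842, 0.1535, 0.112], [0.5805, 0.134, 0.112]] [0.57298267 0.14548221 0.112     ]
[np.float64(80.15552065407354), np.float64(79.41187892688025)]
[np.float64(-11.122690797370286), np.float64(-9.739343356957702)]
hole [ 0.50976467 -0.12297961  0.045     ]
brass [array([ 0.46301625, -0.10558196,  0.045     ]), array([ 0.55192829, -0.09709705,  0.045     ]), array([ 0.55625068, -0.14061687,  0.045     ])]
t 1.70 tcp [0.5718 0.1353 0.368 ] F [-0.19  0.86  0.73] op 0.602
tool y angle deg 84.43 z axis [-0.0047 -0.0055 -1.    ]
shift mm [-0.3 10.5 37.9]
turn deg [-0.34 -0.24 -0.97]
```

```bash
python3 -m handwheel '0 0.009 0.012 0 0 -4;0 0 0.012 0 0 0;0 0 0.012 0 0 0;0 0 0 0 0 0;0 0 0 0 0 0'; python3 - <<'E'
from h import *
import pickle
cw=env.camera_model("wrist");s=env.sense();im=env.get_image("wrist")[:,:,::-1]
cv2.imwrite("pics/w2.png",im);pickle.dump((cw,s),open("w2.pkl","wb"))
print(proj(cw,(.573,.1455,.112)))
cv2.imwrite("pics/w2z.png",cv2.resize(im[190:270,235:335],None,fx=7,fy=7,interpolation=cv2.INTER_CUBIC))
delta((.573,.1445,.28),np.radians(81))
E
```

```text
t: 2.12
tool_pos: [0.5716, 0.1471, 0.3318]
orientation: [-0.002, 0.019, 1.0, -0.002]
force: [-0.3, 0.2, -0.1]
opening: 0.599
(np.float64(273.9260597430073), np.float64(240.2761383179086))
t 2.17 tcp [0.5715 0.1472 0.3318] F [-0.57 -1.12 -0.62] op 0.597
tool y angle deg 87.8 z axis [-0.0041 -0.0031 -1.    ]
shift mm [-1.8 -2.4 51.8]
turn deg [-0.2  -0.22  6.8 ]
```

View pics/w2z.png

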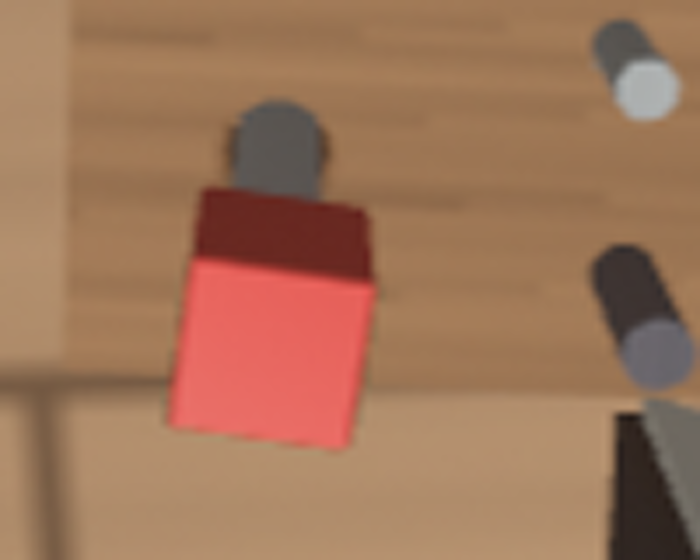

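```bash
python3 - <<'E'
from h import *
import pickle;cw,s=pickle.load(open("w2.pkl","rb"))
hs=[onz(cw,z2p(x,y,235,190,7),.112) for x,y in((193,257),(376,284),(350,449),(168,427))]
h=np.mean(hs,0);print(h)
print([np.degrees(np.arctan2(v[1],v[0])) for v in (hs[1]-hs[0],hs[2]-hs[3])],[np.linalg.norm(v) for v in (hs[1]-hs[0],hs[2]-hs[3],hs[0]-hs[3])])
delta((h[0],h[1],.258),np.radians(80))
E
```

```text
[0.57303341 0.14510232 0.112     ]
[np.float64(78.81320090003992), np.float64(80.2190256444625)] [np.float64(0.019386838103847705), np.float64(0.019711530644461864), np.float64(0.019558792402302266)]
t 2.17 tcp [0.5715 0.1472 0.3318] F [-0.57 -1.12 -0.62] op 0.597
tool y angle deg 87.8 z axis [-0.0041 -0.0031 -1.    ]
shift mm [-1.9 -1.8 73.8]
turn deg [-0.2  -0.22  7.8 ]
```

```bash
python3 -m handwheel '-0.002 -0.002 0.013 0 0 4;0 0 0.013 0 0 4;0 0 0.013 0 0 0;0 0 0.013 0 0 0;0 0 0.012 0 0 0;0 0 0 0 0 0'; python3 -c "
from h import *
delta((.573,.1448,.258),np.radians(80))"
```

```text
t: 2.67
tool_pos: [0.5747, 0.1473, 0.2719]
orientation: [0.002, 0.095, 0.995, 0.001]
force: [-0.8, -0.1, -0.6]
opening: 0.6
t 2.67 tcp [0.5747 0.1473 0.2719] F [-0.79 -0.12 -0.6 ] op 0.600
tool y angle deg 79.05 z axis [ 4.5e-03  6.0e-04 -1.0e+00]
shift mm [ 1.3 -2.8 13.8]
turn deg [ 0.08  0.25 -0.95]
```

```bash
python3 -m handwheel '0.001 -0.0028 0.007 0 0.25 -1;0 0 0.0068 0 0 0;0 0 0 0 0 0'; python3 -c "
from h import *
delta((.573,.1448,.258),np.radians(80))
im=env.get_image('wrist')[:,:,::-1];cv2.imwrite('pics/w3.png',im)"
```

```text
t: 2.92
tool_pos: [0.5737, 0.1452, 0.2595]
orientation: [0.001, 0.086, 0.996, 0.001]
force: [-0.3, -0.5, 0.8]
opening: 0.599
t 2.92 tcp [0.5737 0.1452 0.2595] F [-0.28 -0.55  0.84] op 0.599
tool y angle deg 80.11 z axis [ 0.0025  0.0026 -1.    ]
shift mm [ 0.7 -0.5  1.5]
turn deg [0.17 0.12 0.11]
```

View pics/w3.png

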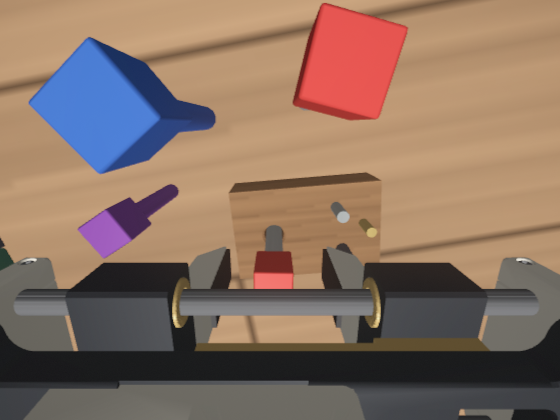

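```bash
python3 -m handwheel '0 0 0.001 0 0 0;0 0 0 0 0 0;0 0 0 0 0 0;0 0 0 0 0 0;0 0 0 0 0 0;0 0 0 0 0 0' 1 20; python3 -c "
from h import *
delta((.573,.1448,.258),np.radians(80))"
```

```text
t: 3.47
tool_pos: [0.5747, 0.1451, 0.2611]
orientation: [0.003, 0.087, 0.996, 0.002]
force: [-0.6, -1.0, -0.2]
opening: 0.217
t 3.47 tcp [0.5747 0.1451 0.2611] F [-0.6  -1.04 -0.24] op 0.217
tool y angle deg 80.05 z axis [ 0.006   0.0038 -1.    ]
shift mm [ 1.6 -0.6  3. ]
turn deg [0.28 0.3  0.05]
```

```bash
python3 -m handwheel '0 0 -0.015 0.3 0.3 0;0 0 -0.025 0 0 0;0 0 -0.025 0 0 0;0 0 -0.025 0 0 0;0 0 -0.03 0 0 0;0 0 0 0 0 -5;0 0 0 0 0 -5;0 0 0 0 0 -5;0 0 0 0 0 0'; python3 -c "
from h import *
delta((.518,-.189,.381),np.radians(95.9))"
```

```text
t: 4.22
tool_pos: [0.5742, 0.1449, 0.3866]
orientation: [-0.001, -0.049, 0.999, -0.001]
force: [-0.9, 1.1, -1.0]
opening: 0.217
t 4.22 tcp [0.5742 0.1449 0.3866] F [-0.86  1.15 -0.99] op 0.217
tool y angle deg 95.64 z axis [-0.001  -0.0021 -1.    ]
shift mm [  88.8 -326.7    6.4]
turn deg [-0.12 -0.07 -0.26]
```

```bash
python3 -m handwheel '0.01 -0.036 0 0 0 0;0.01 -0.036 0 0 0 0;0.01 -0.036 0 0 0 0;0.01 -0.036 0 0 0 0;0.01 -0.036 0 0 0 0;0.01 -0.036 0 0 0 0;0.01 -0.036 0 0 0 0;0.01 -0.036 0 0 0 0;0.008 -0.03 0 0 0 0;0 0 0 0 0 0;0 0 0 0 0 0'; python3 - <<'E'
from h import *
import pickle
cw=env.camera_model("wrist");s=env.sense();im=env.get_image("wrist")[:,:,::-1]
cv2.imwrite("pics/w4.png",im);pickle.dump((cw,s),open("w4.pkl","wb"))
cv2.imwrite("pics/s4.png",cv2.resize(env.get_image("side")[100:260,200:420,::-1],None,fx=3.5,fy=3.5))
delta((.518,-.189,.381),np.radians(95.9))
E
```

```text
t: 5.13
tool_pos: [0.5105, -0.1914, 0.3837]
orientation: [-0.002, -0.035, 0.999, 0.0]
force: [0.7, 0.2, -0.9]
opening: 0.214
t 5.23 tcp [ 0.5108 -0.1904  0.3837] F [ 0.73  0.65 -0.53] op 0.215
tool y angle deg 94.12 z axis [-4.1e-03  5.0e-04 -1.0e+00]
shift mm [-7.3  0.9  2.7]
turn deg [ 0.05 -0.23 -1.78]
```

View pics/w4.png

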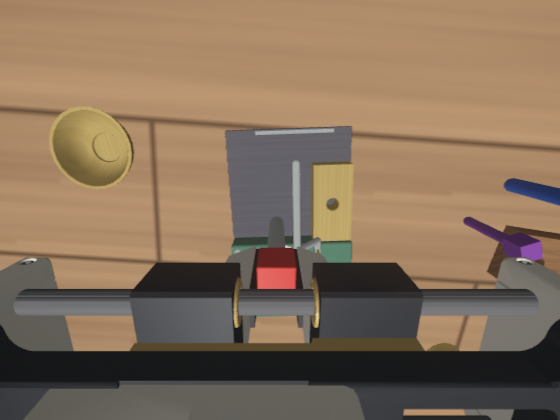

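View pics/s4.png

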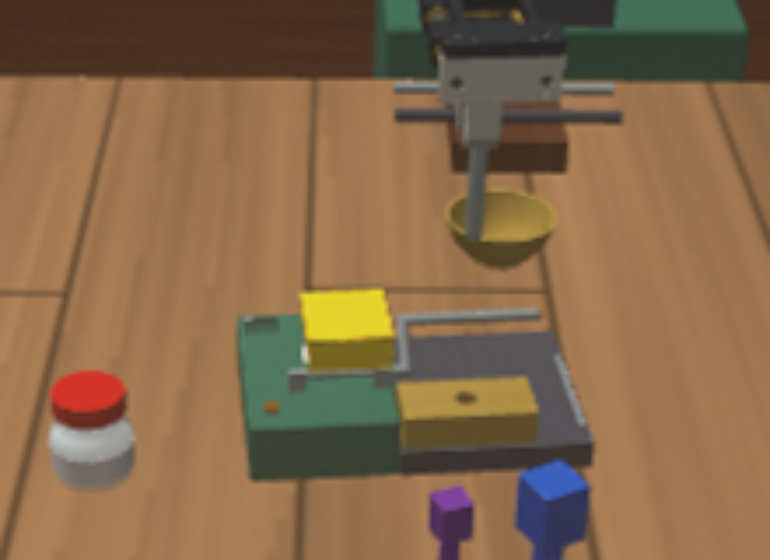

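```bash
python3 - <<'E'
from h import *
im=cv2.imread("pics/w4.png")
cv2.imwrite("pics/w4z.png",cv2.resize(im[120:270,220:360],None,fx=4,fy=4,interpolation=cv2.INTER_CUBIC))
E
```

```text
(no output)
```

View pics/w4z.png

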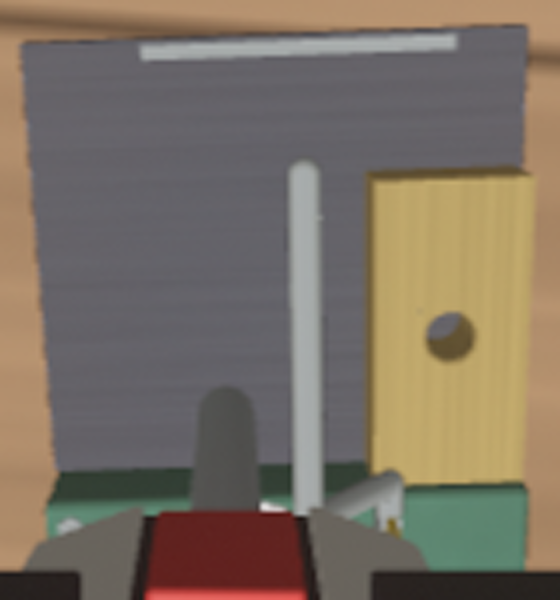

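```bash
python3 - <<'E'
from h import *
import pickle;cw,s=pickle.load(open("w4.pkl","rb"))
Z=lambda x,y,z:onz(cw,z2p(x,y,220,120,4),z)
B=[];W=[]
for p,b,z in(((22,45),(-.162,-.06),.02),((527,25),(-.162,.086),.02),((55,470),(-.03,-.06),.02),((526,487),(-.03,.083),.045),((528,175),None,.045),((370,180),None,.045),((374,487),(-.03,.039),.045)):
    w=Z(*p,z)
    if b: B.append(b);W.append(w)
    else: print("brass front",w)
a,t,r=fit2d(B,W);print(a,t,(r*1000).round(1).tolist())
h=Z(450,337,.045);print("hole",h)
c,sn=np.cos(a),np.sin(a);Ri=np.array([[c,sn],[-sn,c]]);print("hole box",Ri@(h[:2]-t))
T=rot(s["orientation"]);f=s["tool_pos"]+T.apply([0,0,.2511]);print("foot pred",f, "px",proj(cw,f))
print("foot seen px",z2p(226,410,220,120,4),onz(cw,z2p(226,410,220,120,4),f[2]))
cs=env.camera_model("side");u=proj(cs,f);print("side",((u[0]-200)*3.5,(u[1]-100)*3.5), [( (v[0]-200)*3.5,(v[1]-100)*3.5) for v in [proj(cs,h),proj(cs,s["tool_pos"]+T.apply([0,0,.175]))]])
E
```

```text
brass front [ 0.46471896 -0.11024995  0.045     ]
brass front [ 0.46898074 -0.15324851  0.045     ]
0.1041709209418105 [ 0.59441569 -0.17758276] [[-1.0, -1.1], [-1.0, 1.0], [0.7, -0.0], [-0.1, -0.5], [1.5, 0.7]]
hole [ 0.51174814 -0.12585067  0.045     ]
hole box [-0.07684018  0.06004765]
foot pred [ 0.50949231 -0.1912694   0.13256549] px (np.float64(274.9806668134304), np.float64(223.37145962306377))
foot seen px (276.125, 222.125) [ 0.50832101 -0.19038164  0.13256549]
side (np.float64(465.6132622861876), np.float64(233.27934568495405)) [(np.float64(461.0704218651847), np.float64(393.8189634765254)), (np.float64(470.8980228096011), np.float64(131.48538138723072))]
```

```bash
python3 -m handwheel '-0.006 0.001 0.01 0 -0.2 -1.7;0 0 0.02 0 0 0;0 0 0.02 0 0 0;0 0 0.02 0 0 0;0 0 0.008 0 0 0;0 0 0 0 0 0'; python3 -c "
from h import *
delta((.518,-.188,.306),np.radians(95.9))"
```

```text
t: 5.73
tool_pos: [0.5218, -0.1794, 0.3005]
orientation: [0.002, -0.06, 0.998, 0.002]
force: [-0.3, -2.6, 0.8]
opening: 0.213
t 5.73 tcp [ 0.5218 -0.1794  0.3005] F [-0.35 -2.64  0.85] op 0.213
tool y angle deg 96.89 z axis [ 0.0037  0.0042 -1.    ]
shift mm [ 4.8 -8.1 -5.6]
turn deg [0.21 0.24 0.99]
```

```bash
python3 -m handwheel '0 0.004 -0.006 0.2 0.2 1;0 0.005 0 0 0 0;0 0.005 0 0 0 0;0 0.005 0 0 0 0' ; python3 -c "
from h import *
delta((.5127,-.1265,.306),np.radians(95.9))"
```

```text
t: 6.07
tool_pos: [0.5214, -0.16, 0.3073]
orientation: [0.001, -0.053, 0.999, -0.002]
force: [-0.0, -3.4, -0.2]
opening: 0.214
t 6.07 tcp [ 0.5214 -0.16    0.3073] F [-0.01 -3.39 -0.17] op 0.214
tool y angle deg 96.04 z axis [ 0.0025 -0.0031 -1.    ]
shift mm [ 5.1 34.3  1.2]
turn deg [-0.19  0.12  0.14]
```

```bash
python3 -m handwheel '0.001 0.006 0 0 0 0;0.001 0.006 0 0 0 0;0.001 0.006 0 0 0 0;0.001 0.005 0 0 0 0;0 0.004 0 0 0 0;0 0 0 0 0 0;0 0 0 0 0 0' ; python3 -c "
from h import *
import pickle
cw=env.camera_model('wrist');s=env.sense();im=env.get_image('wrist')[:,:,::-1]
cv2.imwrite('pics/w5.png',im);pickle.dump((cw,s),open('w5.pkl','wb'))
cv2.imwrite('pics/s5.png',cv2.resize(env.get_image('side')[140:240,240:390,::-1],None,fx=5,fy=5))
delta((.5127,-.1265,.306),np.radians(95.9))"
```

```text
t: 6.65
tool_pos: [0.5142, -0.1284, 0.3084]
orientation: [0.003, -0.055, 0.998, -0.001]
force: [0.5, -3.2, -1.8]
opening: 0.215
t 6.75 tcp [ 0.5143 -0.1287  0.3083] F [ 0.07 -1.67 -0.06] op 0.219
tool y angle deg 96.26 z axis [ 0.0059 -0.0024 -1.    ]
shift mm [1.3 2.4 2.3]
turn deg [-0.17  0.32  0.36]
```

View pics/w5.png

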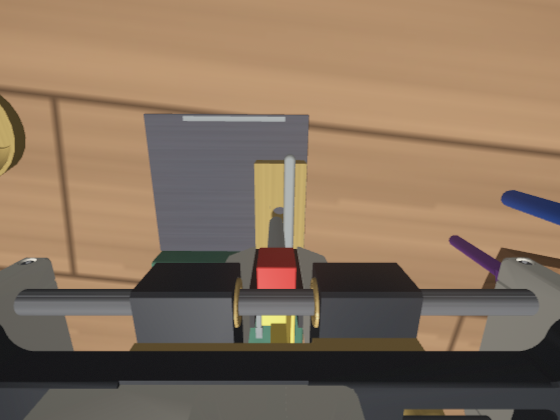

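View pics/s5.png

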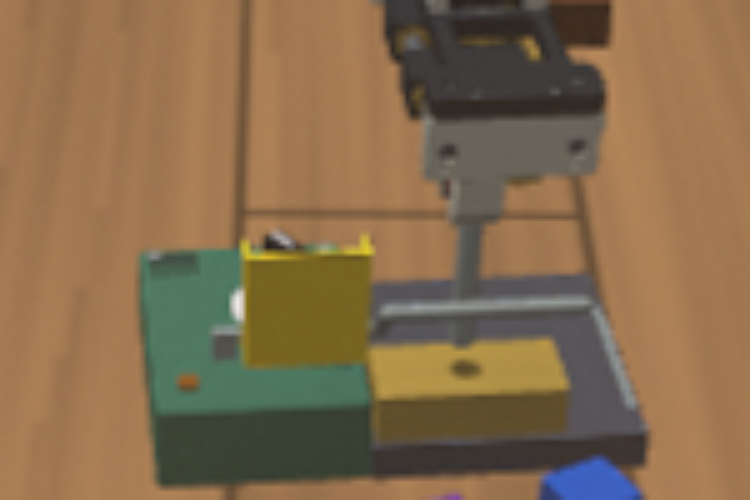

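```bash
python3 - <<'E'
from h import *
import pickle
im=cv2.imread('pics/w5.png');cv2.imwrite('pics/w5z.png',cv2.resize(im[140:300,230:330],None,fx=5,fy=5,interpolation=cv2.INTER_CUBIC)[:600])
cs=env.camera_model("side");cw,s=pickle.load(open("w5.pkl","rb"))
T=rot(s["orientation"]);f=s["tool_pos"]+T.apply([0,0,.2511]);print("foot pred",f)
for p in(f,(.5117,-.1257,.045)):
    u=proj(cs,p);print("s5",(u[0]-240)*5,(u[1]-140)*5); u=proj(cw,p);print("w5z",(u[0]-230)*5,(u[1]-140)*5)
h=onz(cs,z2p(466,368,240,140,5),.045);f2=onz(cs,z2p(462,342,240,140,5),f[2]);print(h,f2,f2-h)
E
```

```text
foot pred [ 0.51572588 -0.12903853  0.05727922]
s5 451.13762099152694 337.09277735798867
w5z 224.9201529001644 416.6494799324502
s5 458.79054071818985 362.77614633308417
w5z 246.54148372177247 373.8122415109589
[ 0.50938356 -0.12300181  0.045     ] [ 0.51167796 -0.12661854  0.05727922] [ 0.0022944  -0.00361673  0.01227922]
```

View pics/w5z.png

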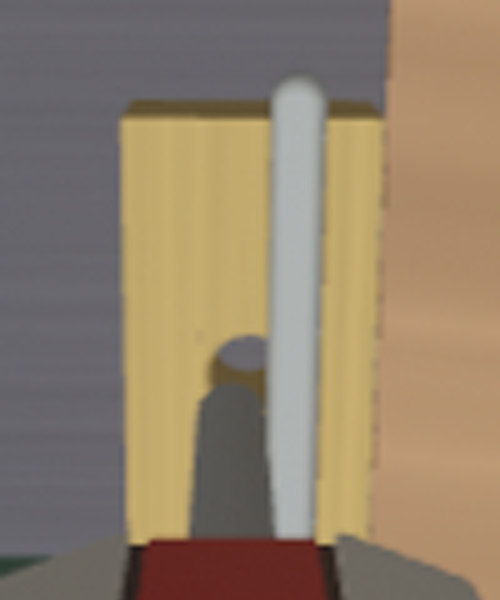

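```bash
python3 -m handwheel '0.001 0.0028 0 -0.17 0.32 0;0 0 0 0 0 0;0 0 0 0 0 0' ; python3 -c "
from h import *
import pickle
cw=env.camera_model('wrist');s=env.sense();im=env.get_image('wrist')[:,:,::-1]
cv2.imwrite('pics/w6.png',im);cv2.imwrite('pics/w6z.png',cv2.resize(im[140:300,230:330],None,fx=5,fy=5,interpolation=cv2.INTER_CUBIC)[:600])
cv2.imwrite('pics/s6.png',cv2.resize(env.get_image('side')[180:240,300:390,::-1],None,fx=8,fy=8,interpolation=cv2.INTER_CUBIC))
T=rot(s['orientation']);f=s['tool_pos']+T.apply([0,0,.2511]);print('foot pred',f)
delta((.5127,-.1265,.306),np.radians(95.9))"
```

```text
t: 7.0
tool_pos: [0.513, -0.1268, 0.3084]
orientation: [-0.0, -0.054, 0.999, -0.0]
force: [1.7, -1.9, -2.0]
opening: 0.216
foot pred [ 0.51301448 -0.12692519  0.05729053]
t 7.10 tcp [ 0.513  -0.1268  0.3084] F [ 0.88 -2.09 -1.39] op 0.220
tool y angle deg 96.18 z axis [-1.e-04 -5.e-04 -1.e+00]
shift mm [0.3 0.4 2.4]
turn deg [-0.03 -0.01  0.28]
```

View pics/w6z.png

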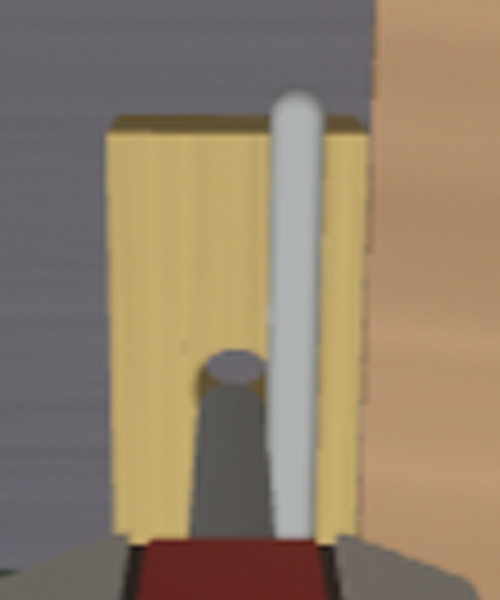

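View pics/s6.png

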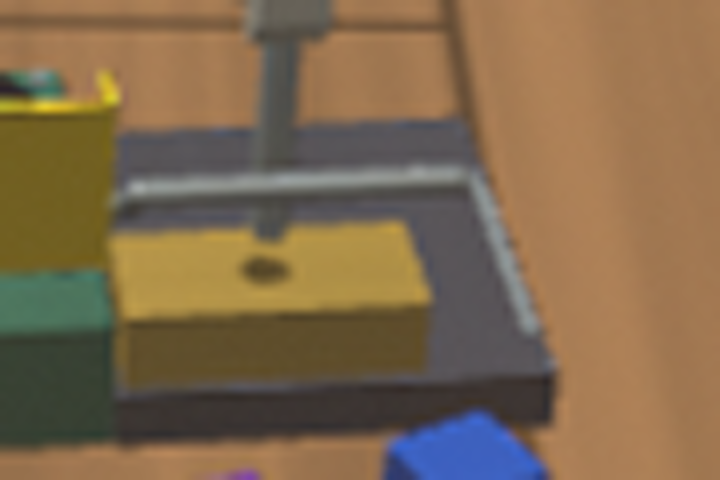

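```bash
python3 - <<'E'
from h import *
cs=env.camera_model("side");cw=env.camera_model("wrist")
h=onz(cs,z2p(266,270,300,180,8),.045);f=onz(cs,z2p(270,234,300,180,8),.0573);print("side",h,f,f-h)
# wrist: hole upper edge row 350 -> far (x low) edge; pin far edge row 383
hw=onz(cw,z2p(235,350,230,140,5),.045);fw=onz(cw,z2p(232,384,230,140,5),.0573)
print("wrist hole far edge",hw,"foot far edge",fw,"center diff x",(fw[0]+.006)-(hw[0]+.00725+.001))
print("hole l edge",onz(cw,z2p(197,380,230,140,5),.045),"pin l/r",onz(cw,z2p(200,395,230,140,5),.0573),onz(cw,z2p(263,395,230,140,5),.0573))
E
```

```text
side [ 0.50937983 -0.12252341  0.045     ] [ 0.50878148 -0.12315965  0.0573    ] [-0.00059835 -0.00063624  0.0123    ]
wrist hole far edge [ 0.50453759 -0.12644767  0.045     ] foot far edge [ 0.50687836 -0.12674207  0.0573    ] center diff x 9.076903115268209e-05
hole l edge [ 0.51072657 -0.1325167   0.045     ] pin l/r [ 0.5093744  -0.13187578  0.0573    ] [ 0.50825596 -0.12136303  0.0573    ]
```

```bash
python3 -m handwheel '0 0.001 0.002 0 0 0;0 0 0.004 0 0 0;0 0 0.004 0 0 0;0 0 0 0 0 0;0 0 0 0 0 0' ; python3 -c "
from h import *
delta((.513,-.1258,.275),np.radians(95.9))"
```

```text
t: 7.52
tool_pos: [0.513, -0.1257, 0.2972]
orientation: [0.0, -0.054, 0.999, -0.0]
force: [1.2, -1.8, 0.2]
opening: 0.214
t 7.52 tcp [ 0.513  -0.1257  0.2972] F [ 1.15 -1.83  0.23] op 0.214
tool y angle deg 96.17 z axis [ 1.e-04 -3.e-04 -1.e+00]
shift mm [-0.  -0.1 22.2]
turn deg [-0.02  0.    0.27]
```

```bash
python3 -m handwheel '0 0 0.002 0 0 0;0 0 0.002 0 0 0;0 0 0.002 0 0 0;0 0 0 0 0 0' ; python3 -c "
from h import *
delta((.513,-.1258,.271),np.radians(95.9))"
```

```text
t: 7.85
tool_pos: [0.5129, -0.1256, 0.2905]
orientation: [-0.0, -0.054, 0.999, 0.0]
force: [1.2, -3.2, -1.1]
opening: 0.221
t 7.85 tcp [ 0.5129 -0.1256  0.2905] F [ 1.24 -3.16 -1.1 ] op 0.221
tool y angle deg 96.17 z axis [-3.e-04  0.e+00 -1.e+00]
shift mm [-0.  -0.2 19.5]
turn deg [ 0.   -0.02  0.27]
```

```bash
python3 -m handwheel '0 0 0.003 0 0 0;0 0 0.003 0 0 0;0 0 0.003 0 0 0;0 0 0.003 0 0 0;0 0 0 0 0 0' ; python3 -c "
from h import *
delta((.513,-.1258,.271),np.radians(95.9))
cv2.imwrite('pics/s7.png',cv2.resize(env.get_image('side')[160:240,280:390,::-1],None,fx=6,fy=6,interpolation=cv2.INTER_CUBIC))"
```

```text
t: 8.27
tool_pos: [0.5129, -0.1255, 0.2771]
orientation: [-0.0, -0.054, 0.999, 0.0]
force: [1.6, -3.4, -1.8]
opening: 0.212
t 8.27 tcp [ 0.5129 -0.1255  0.2771] F [ 1.56 -3.35 -1.81] op 0.212
tool y angle deg 96.17 z axis [-4.e-04  1.e-04 -1.e+00]
shift mm [-0.1 -0.3  6.1]
turn deg [ 0.01 -0.02  0.27]
```

View pics/s7.png

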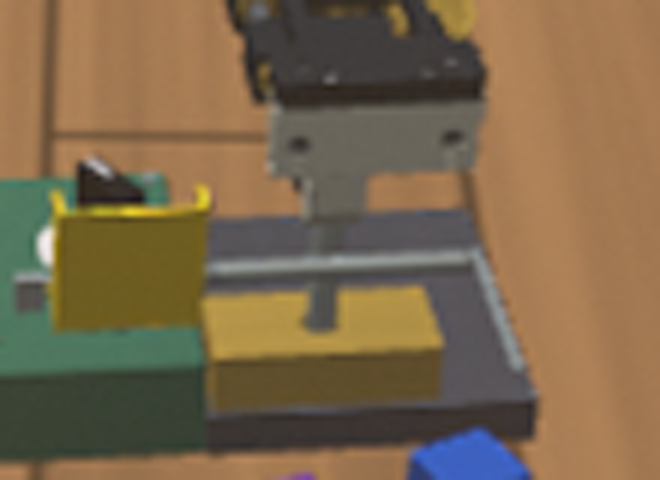

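The pin is in the hole (entry at about (320,325) in the crop). The last few mm follow, in small steps.

```bash
python3 -m handwheel '0 0 0.002 0 0 0;0 0 0.0015 0 0 0;0 0 0.0015 0 0 0;0 0 0 0 0 0' ; python3 -c "
from h import *
delta((.513,-.1258,.271),np.radians(95.9))"
```

```text
t: 8.65
tool_pos: [0.5129, -0.1257, 0.272]
orientation: [-0.0, -0.054, 0.999, 0.0]
force: [1.2, -3.6, -0.2]
opening: 0.218
t 8.65 tcp [ 0.5129 -0.1257  0.272 ] F [ 1.16 -3.65 -0.15] op 0.218
tool y angle deg 96.16 z axis [-3.e-04  1.e-04 -1.e+00]
shift mm [-0.1 -0.1  1. ]
turn deg [ 0.   -0.01  0.26]
```

```bash
python3 -m handwheel '0 0 0.001 0 0 0;0 0 0 0 0 0'; python3 -m handwheel '0 0 0.001 0 0 0;0 0 0 0 0 0'
```

```text
t: 8.82
tool_pos: [0.513, -0.1258, 0.2711]
orientation: [-0.0, -0.054, 0.999, 0.0]
force: [-0.1, -3.1, -0.2]
opening: 0.212
t: 8.98
tool_pos: [0.5133, -0.1259, 0.2711]
orientation: [0.001, -0.054, 0.999, -0.0]
force: [-0.5, -2.8, -0.7]
opening: 0.211
```

```bash
python3 -m handwheel '0 0 0.0015 0 0 0;0 0 0 0 0 0'; python3 -m handwheel '0 0 0.001 0 0 0'
```

```text
t: 9.15
tool_pos: [0.514, -0.1261, 0.271]
orientation: [0.002, -0.054, 0.999, -0.0]
force: [-0.4, -3.0, -1.7]
opening: 0.216
t: 9.23
tool_pos: [0.5143, -0.1262, 0.2706]
orientation: [0.003, -0.054, 0.999, -0.0]
force: [-2.3, -0.6, 15.7]
opening: 0.216
```

```bash
python3 -m handwheel '0 0 0 0 0 0;0 0 0 0 0 0;0 0 0 0 0 0;0 0 0 0 0 0;0 0 0 0 0 0' 0.1; python3 -c "
from h import *
delta()
im=env.get_image('wrist')[:,:,::-1];cv2.imwrite('pics/w8.png',im)
cv2.imwrite('pics/s8.png',cv2.resize(env.get_image('side')[150:240,270:390,::-1],None,fx=6,fy=6,interpolation=cv2.INTER_CUBIC))"
```

```text
t: 9.65
tool_pos: [0.5141, -0.125, 0.2698]
orientation: [0.002, -0.054, 0.999, 0.001]
force: [-0.5, -0.5, -0.1]
opening: 0.446
t 9.65 tcp [ 0.5141 -0.125   0.2698] F [-0.48 -0.51 -0.09] op 0.446
tool y angle deg 96.19 z axis [ 0.0041  0.0014 -1.    ]
```

View pics/s8.png

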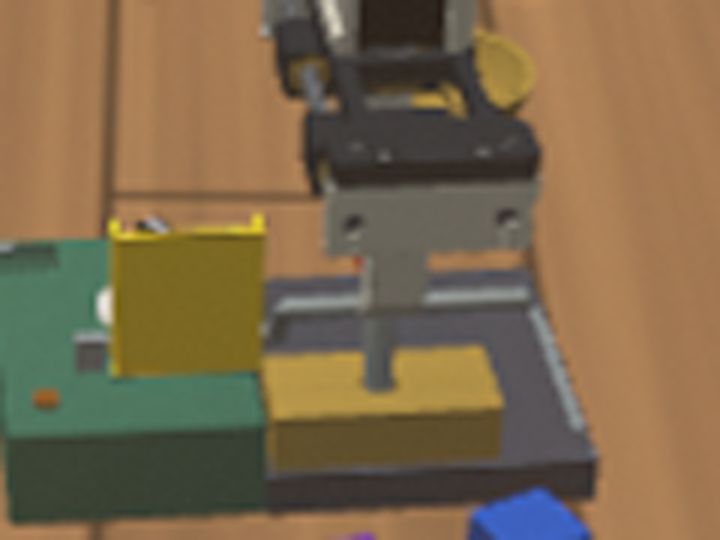

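View pics/w8.png

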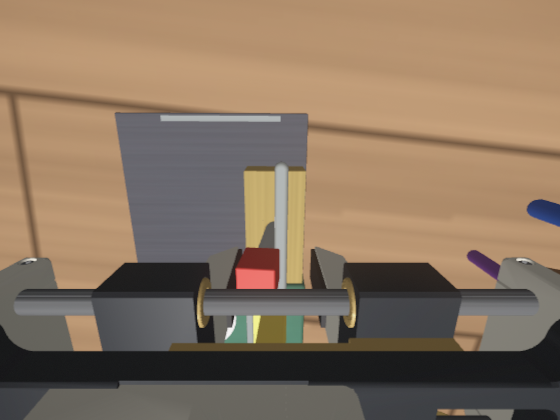

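```bash
python3 -m handwheel '0 -0.006 0 0 0 0;0 0 0 0 0 0;0 0 0 0 0 0;0 0 0 0 0 0' -0.2; python3 -c "
from h import *
delta()
im=env.get_image('wrist')[:,:,::-1];cv2.imwrite('pics/w9.png',im)
cv2.imwrite('pics/s9.png',cv2.resize(env.get_image('side')[150:240,270:390,::-1],None,fx=6,fy=6,interpolation=cv2.INTER_CUBIC))"
```

```text
t: 10.08
tool_pos: [0.5147, -0.1314, 0.2696]
orientation: [0.002, -0.054, 0.999, 0.001]
force: [0.0, -0.1, 0.0]
opening: 0.597
t 10.08 tcp [ 0.5147 -0.1314  0.2696] F [ 0.04 -0.13  0.01] op 0.597
tool y angle deg 96.2 z axis [ 0.0035  0.0018 -1.    ]
```

View pics/s9.png

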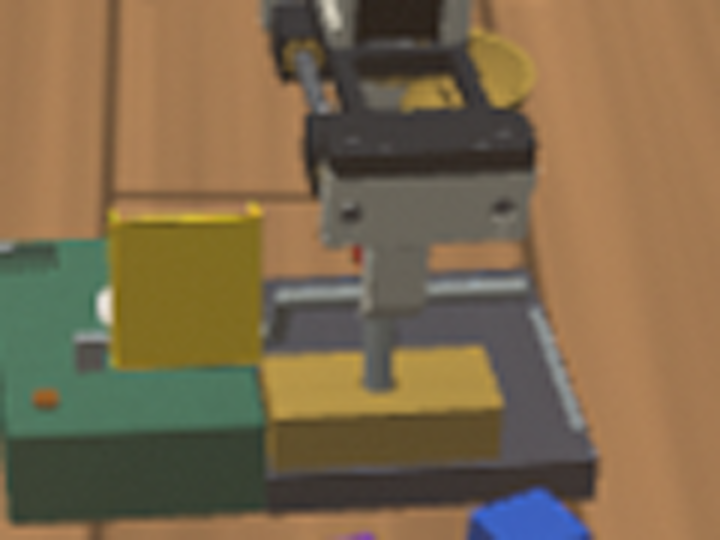

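View pics/w9.png

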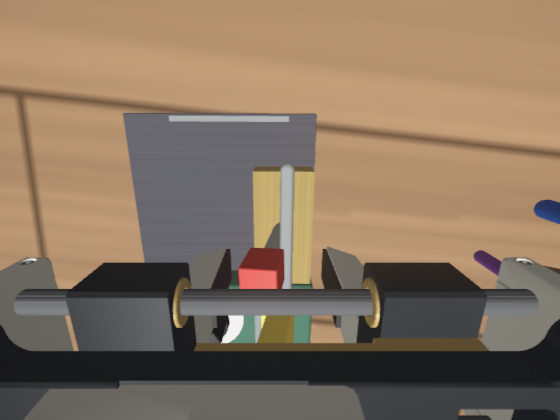

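```bash
python3 -m handwheel '0 0 -0.01 0 0 0;0 0 -0.015 0 0 0;0 0 -0.025 0 0 0;0 0 -0.03 0 0 0;0 0 -0.03 0 0 0;0.03 0 -0.01 0 0 0;0.03 0 0 0 0 0;0.03 0 0 0 0 0;0 0 0 0 0 0'; python3 -c "
from h import *
import pickle
cw=env.camera_model('wrist');s=env.sense();im=env.get_image('wrist')[:,:,::-1];pickle.dump((cw,s),open('w10.pkl','wb'))
delta();print(s['qpos'])
cv2.imwrite('pics/w10.png',im)
cv2.imwrite('pics/s10.png',cv2.resize(env.get_image('side')[150:240,270:390,::-1],None,fx=6,fy=6,interpolation=cv2.INTER_CUBIC))
cv2.imwrite('pics/t10.png',cv2.resize(env.get_image('top')[190:310,260:360,::-1],None,fx=5,fy=5,interpolation=cv2.INTER_CUBIC))"
```

```text
t: 10.93
tool_pos: [0.4221, -0.1407, 0.4003]
orientation: [0.003, -0.055, 0.998, 0.001]
force: [-0.3, -0.6, 0.4]
opening: 0.6
t 10.98 tcp [ 0.4244 -0.1403  0.4008] F [0.53 0.2  0.74] op 0.598
tool y angle deg 96.38 z axis [ 0.0078  0.0014 -1.    ]
[-0.02064043  0.13770265  0.25323343  2.01197222 -0.04432235  0.99202361
  1.93563342]
```

View pics/s10.png

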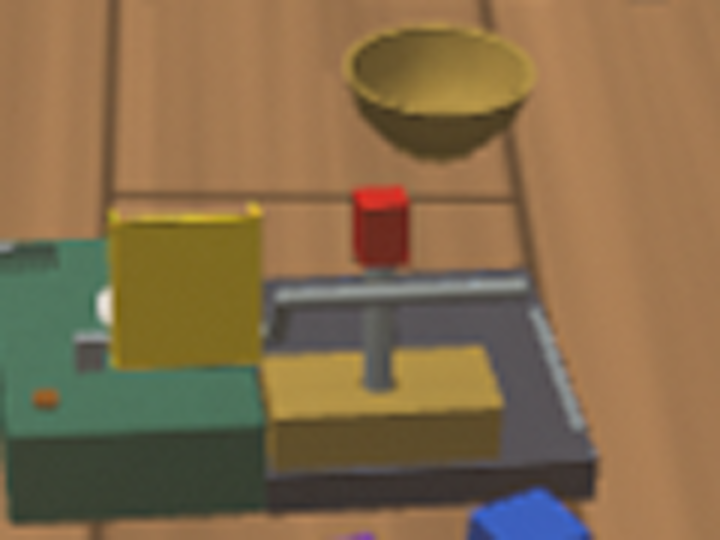

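View pics/w10.png

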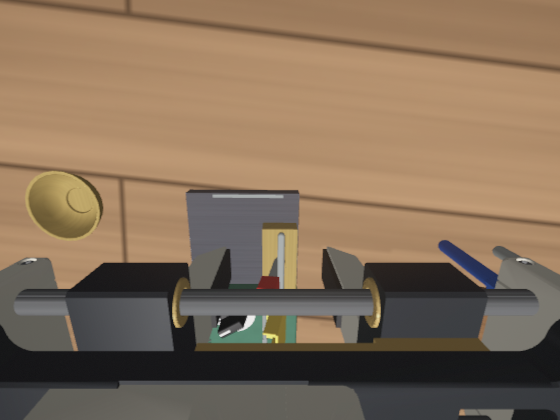

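View pics/t10.png

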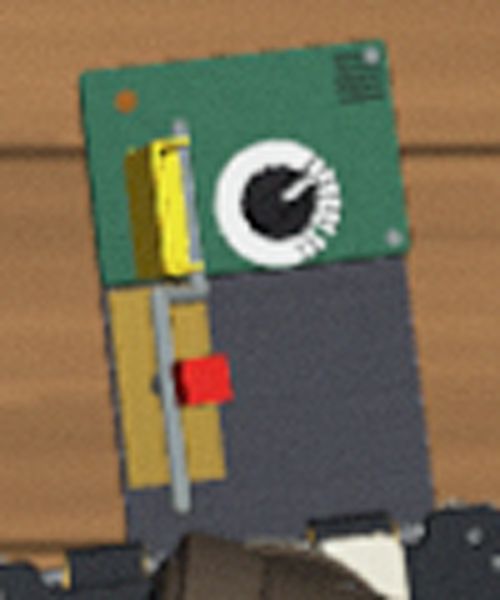

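```bash
python3 - <<'E'
from h import *
ct=env.camera_model("top");a=.1038;t=np.array([.5944,-.1800])
Ri=np.array([[np.cos(a),np.sin(a)],[-np.sin(a),np.cos(a)]])
b=lambda x,y,z:(Ri@(onz(ct,z2p(x,y,260,190,5),z)[:2]-t)).round(4)
print("head top",b(207,378,.122))
print("dial",b(278,203,.06),"scale disc",b(278,203,.045), "ptr",b(316,172,.079),b(290,193,.079))
print("lever far end",b(181,510,.081))
for p in((190,137),(203,262),(185,275)): print("hood",b(*p,.12))
E
```

```text
head top [-0.0753  0.0463]
dial [-0.0004  0.0008] scale disc [ 0.0003 -0.0006] ptr [ 0.0107 -0.0161] [ 0.0025 -0.0033]
lever far end [-0.1326  0.062 ]
hood [0.0293 0.0416]
hood [-0.0255  0.0422]
hood [-0.0302  0.0506]
```

```bash
python3 - <<'E'
from h import *
ct=env.camera_model("top");cs=env.camera_model("side");a=.1038;t=np.array([.5944,-.1800])
Ri=np.array([[np.cos(a),np.sin(a)],[-np.sin(a),np.cos(a)]])
off=np.array([1.2,1.0]) # side px bias seen on hole/foot
for o in(0,1):
  p=tri(ray(ct,z2p(207,378,260,190,5)),ray(cs,np.array(z2p(381,195,270,150,6))-o*off))
  print("head top",p,Ri@(p[:2]-t))
  # shaft entry at block top z .045
  q=onz(cs,np.array(z2p(379,386,270,150,6))-o*off,.045);print("entry front edge",Ri@(q[:2]-t))
im=cv2.imread("pics/t10.png")
E
```

```text
head top [ 0.51305003 -0.14179597  0.11914261] [-0.07695365  0.04642738]
entry front edge [-0.0780569   0.06850371]
head top [ 0.51451121 -0.14174982  0.12175087] [-0.07549555  0.04632188]
entry front edge [-0.07589838  0.06406301]
```

```bash
python3 -m handwheel '-0.034 -0.0115 0 0 0 0;-0.034 -0.0115 0 0 0 0;-0.034 -0.0115 0 0 0 0;-0.034 -0.0115 0 0 0 0;-0.03 -0.011 0 0 0 0;0 0 0 0 0 7;0 0 0 0 0 7;0 0 0 0 0 7;0 0 0 0 0 7;0 0 0 0 0 7;0 0 0 0 0 7;0 0 0 0 0 7' 0.3; python3 -m handwheel '0 0 0 0 0 6;0 0 0 0 0 0'; python3 -c "
from h import *
import pickle
delta((.595,-.178,.33),np.radians(39.2));print(env.sense()['qpos'])
cw=env.camera_model('wrist');s=env.sense();im=env.get_image('wrist')[:,:,::-1];pickle.dump((cw,s),open('w11.pkl','wb'))
cv2.imwrite('pics/w11.png',im)
cv2.imwrite('pics/t11.png',cv2.resize(env.get_image('top')[190:310,260:360,::-1],None,fx=5,fy=5,interpolation=cv2.INTER_CUBIC))"
```

```text
t: 12.08
tool_pos: [0.6184, -0.1727, 0.3938]
orientation: [0.001, 0.368, 0.93, 0.001]
force: [0.2, -0.8, -0.4]
opening: 0.346
t: 12.25
tool_pos: [0.6207, -0.171, 0.3924]
orientation: [0.0, 0.42, 0.908, 0.001]
force: [0.0, -0.3, 0.2]
opening: 0.349
t 12.25 tcp [ 0.6207 -0.171   0.3924] F [ 0.   -0.26  0.17] op 0.349
tool y angle deg 40.34 z axis [ 8.e-04  9.e-04 -1.e+00]
shift mm [ 11.3 -24.2  62.4]
turn deg [ 0.06 -0.01  1.14]
[-0.13842773  0.50162626  0.4970118   1.56870411 -0.25672382  1.13609025
  1.11957031]
```

View pics/w11.png

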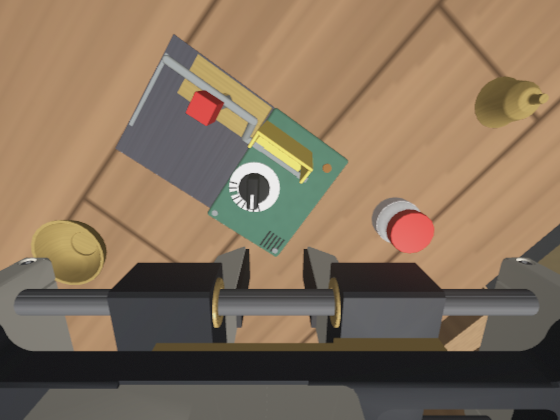

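```bash
python3 - <<'E'
from h import *
im=cv2.imread("pics/w11.png");cv2.imwrite("pics/w11z.png",cv2.resize(im[90:230,180:320],None,fx=4.2,fy=4.2,interpolation=cv2.INTER_CUBIC))
E
```

```text
(no output)
```

View pics/w11z.png

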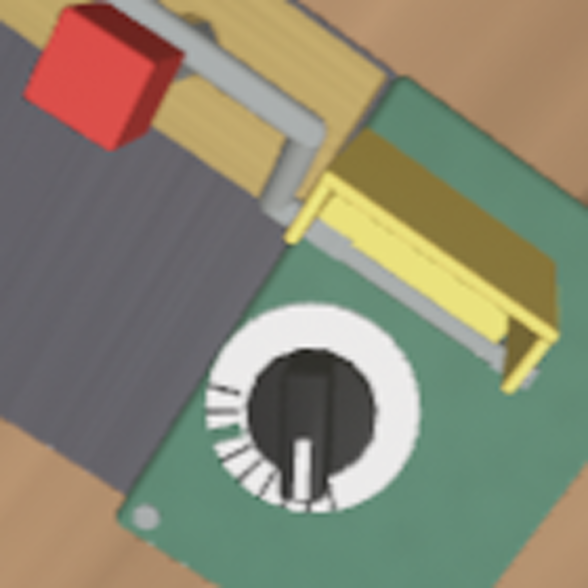

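```bash
python3 - <<'E'
from h import *
import pickle;cw,s=pickle.load(open("w11.pkl","rb"))
Z=lambda x,y,z:onz(cw,z2p(x,y,180,90,4.2),z)
t=np.array([.5944,-.1776]);a=.104;Ri=np.array([[np.cos(a),np.sin(a)],[-np.sin(a),np.cos(a)]])
print("scale",Z(313,408,.045),"disc",Z(312,412,.053))
q=[Z(x,y,.079) for x,y in((285,370),(331,373),(321,502),(283,500))]
c=np.mean(q,0);print("bar",np.array(q).round(4).tolist(),c)
d=(q[3]+q[2]-q[0]-q[1])/2;print("len",np.linalg.norm(d),"ang world",np.degrees(np.arctan2(d[1],d[0])),"knob",5.498-(np.arctan2(d[1],d[0])-a)%(2*np.pi))
g=Z(232,433,.0455)-Z(313,408,.0455);print("green ang knob",5.498-(np.arctan2(g[1],g[0])-a)%(2*np.pi))
for p in((290,240),(512,390)):print("hood low corners z.12?",Ri@(Z(*p,.12)[:2]-t))
delta((.595,-.178,.33),np.radians(39))
E
```

```text
scale [ 0.59455789 -0.17745112  0.045     ] disc [ 0.59440749 -0.17679977  0.053     ]
bar [[0.5808, -0.1674, 0.079], [0.5898, -0.1608, 0.079], [0.6085, -0.1877, 0.079], [0.6009, -0.1935, 0.079]] [ 0.5949933  -0.17736254  0.079     ]
len 0.03286666333004712 ang world -53.71920873970864 knob 0.2563917568944438
green ang knob 1.4559201580999863
hood low corners z.12? [-0.02680642  0.04273577]
hood low corners z.12? [0.02836108 0.04308126]
t 12.35 tcp [ 0.6205 -0.1711  0.3925] F [ 0.66 -0.49 -0.1 ] op 0.350
tool y angle deg 40.83 z axis [ 7.e-04  9.e-04 -1.e+00]
shift mm [ 11.4 -23.8  62.4]
turn deg [ 0.06 -0.01  1.83]
```

```bash
python3 -m handwheel '0.0055 -0.012 0 0 0 3.5;0.0055 -0.012 0 0 0 0;0 0 0.02 0 0 0;0 0 0.025 0 0 0;0 0 0.025 0 0 0;0 0 0.01 0 0 0;0 0 0 0 0 0'; python3 -c "
from h import *
delta((.5948,-.1774,.241),np.radians(37))"
```

```text
t: 12.93
tool_pos: [0.5972, -0.1776, 0.3109]
orientation: [0.002, 0.431, 0.902, 0.001]
force: [-0.1, 0.7, -0.1]
opening: 0.35
t 12.93 tcp [ 0.5972 -0.1776  0.3109] F [-0.07  0.73 -0.09] op 0.350
tool y angle deg 38.9 z axis [ 4.8e-03 -6.0e-04 -1.0e+00]
shift mm [ 1.9 -1.9 69.9]
turn deg [0.2 0.2 1.9]
```

```bash
python3 -m handwheel '0.002 -0.002 0.01 0.2 0.2 1.9;0 0 0.01 0 0 0;0 0 0.01 0 0 0;0 0 0.01 0 0 0;0 0 0 0 0 0;0 0 0 0 0 0'; python3 -c "
from h import *
delta((.5948,-.1774,.241),np.radians(37))
cv2.imwrite('pics/s12.png',cv2.resize(env.get_image('side')[150:240,240:390,::-1],None,fx=5,fy=5,interpolation=cv2.INTER_CUBIC))
cv2.imwrite('pics/w12.png',env.get_image('wrist')[:,:,::-1])"
```

```text
t: 13.43
tool_pos: [0.5958, -0.1777, 0.2697]
orientation: [0.001, 0.446, 0.895, 0.0]
force: [-0.0, 0.5, 0.6]
opening: 0.349
t 13.43 tcp [ 0.5958 -0.1777  0.2697] F [-0.    0.45  0.56] op 0.349
tool y angle deg 37.07 z axis [ 2.6e-03 -5.0e-04 -1.0e+00]
shift mm [ 0.9 -0.7 28.7]
turn deg [0.1  0.12 0.07]
```

View pics/s12.png

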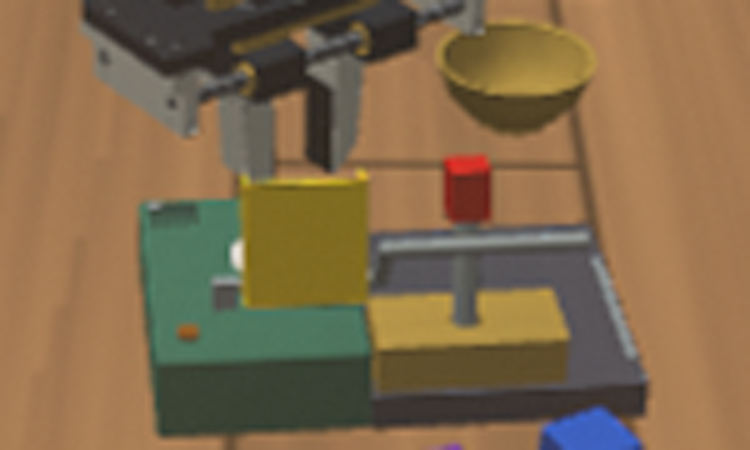

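View pics/w12.png

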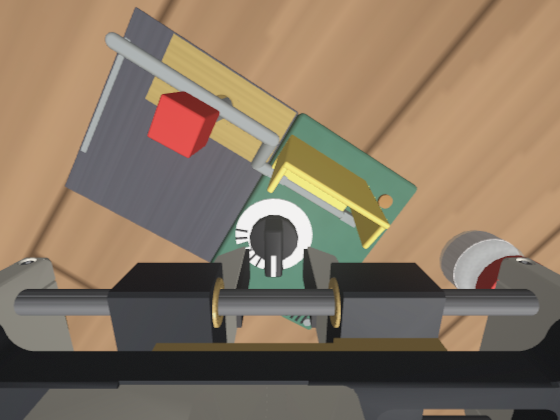

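```bash
python3 -m handwheel '0.0009 -0.0007 0.007 0.1 0.1 0;0 0 0.007 0 0 0;0 0 0.007 0 0 0;0 0 0.006 0 0 0;0 0 0 0 0 0'; python3 -c "
from h import *
delta((.5948,-.1774,.241),np.radians(37))
cv2.imwrite('pics/s13.png',cv2.resize(env.get_image('side')[150:240,240:390,::-1],None,fx=5,fy=5,interpolation=cv2.INTER_CUBIC))"
```

```text
t: 13.95
tool_pos: [0.5952, -0.1774, 0.2418]
orientation: [0.002, 0.445, 0.895, 0.0]
force: [-0.4, 0.7, 0.7]
opening: 0.354
t 13.95 tcp [ 0.5952 -0.1774  0.2418] F [-0.43  0.75  0.7 ] op 0.354
tool y angle deg 37.09 z axis [ 3.2e-03 -6.0e-04 -1.0e+00]
shift mm [ 0.3 -0.3  0.8]
turn deg [0.13 0.14 0.09]
```

View pics/s13.png

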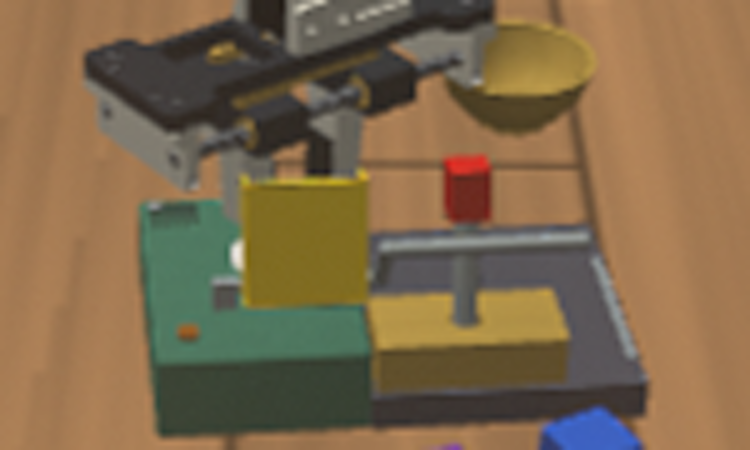

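```bash
python3 -m handwheel '0 0 0.001 0 0 0;0 0 0 0 0 0;0 0 0 0 0 0;0 0 0 0 0 0;0 0 0 0 0 0' 1 30; python3 -c "
from h import *
delta((.5948,-.1774,.241),np.radians(37));print(env.sense()['wrist_torque'])"
```

```text
t: 14.42
tool_pos: [0.5945, -0.1785, 0.2413]
orientation: [0.001, 0.446, 0.895, -0.0]
force: [2.6, 1.6, -4.8]
opening: 0.125
t 14.42 tcp [ 0.5945 -0.1785  0.2413] F [ 2.63  1.63 -4.76] op 0.125
tool y angle deg 37.02 z axis [ 0.0015 -0.0014 -1.    ]
shift mm [0.7 0.9 0.3]
turn deg [0.02 0.12 0.02]
[ 0.383413   -0.70174079 -0.08647277]
```

```bash
python3 -m handwheel '0 0 0 0 0 5;0 0 0 0 0 5;0 0 0 0 0 5;0 0 0 0 0 5;0 0 0 0 0 5;0 0 0 0 0 5;0 0 0 0 0 5;0 0 0 0 0 0'; python3 -c "
from h import *
delta((.5946,-.1778,.242),np.radians(-35));print(env.sense()['wrist_torque'],env.sense()['qpos'])
cv2.imwrite('pics/s14.png',cv2.resize(env.get_image('side')[150:240,240:390,::-1],None,fx=5,fy=5,interpolation=cv2.INTER_CUBIC))
cv2.imwrite('pics/w14.png',env.get_image('wrist')[:,:,::-1])"
```

```text
t: 15.08
tool_pos: [0.5946, -0.1784, 0.2413]
orientation: [0.002, 0.704, 0.71, 0.0]
force: [-0.8, -0.5, -1.1]
opening: 0.124
t 15.08 tcp [ 0.5946 -0.1784  0.2413] F [-0.81 -0.48 -1.13] op 0.124
tool y angle deg 0.48 z axis [ 0.0026 -0.0018 -1.    ]
shift mm [ 0.6  0.  -0.7]
turn deg [ 0.18  0.05 35.48]
[-0.34943772  0.19806275 -0.07547352] [-0.19746641  0.66488285  0.614946    1.78863057 -0.49516418  0.84397433
  0.66156077]
```

View pics/s14.png

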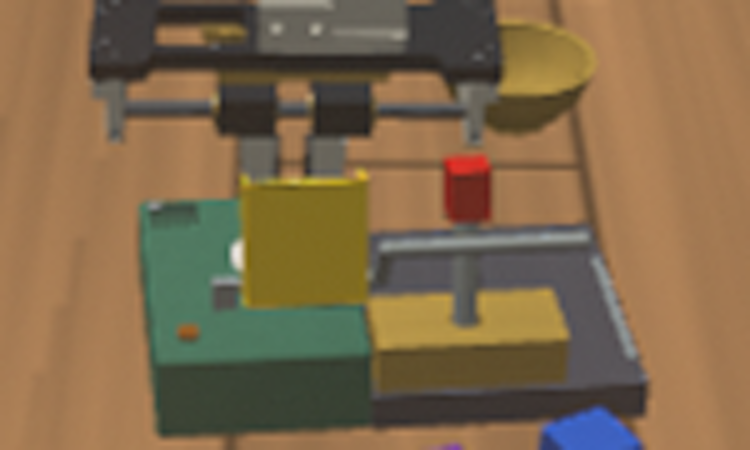

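View pics/w14.png

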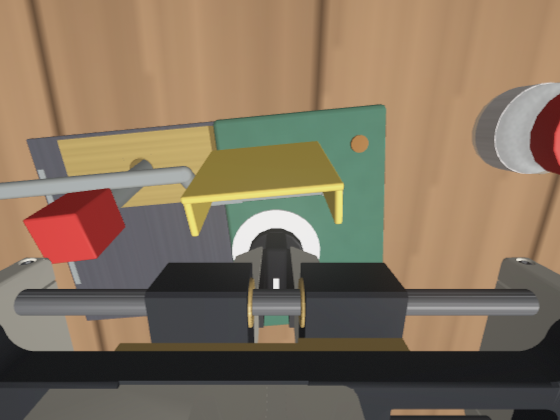

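```bash
python3 -m handwheel '0.0003 0 0 0.15 0 0;0 0 -0.003 0 0 0;0 0 0 0 0 0' 0.6 ; python3 -m handwheel '0 0 0 0 0 0;0 0 0 0 0 0;0 0 0 0 0 0;0 0 0 0 0 0' 1 30; python3 -m handwheel '0 0 0 0 0 5;0 0 0 0 0 5;0 0 0 0 0 5;0 0 0 0 0 5;0 0 0 0 0 0'; python3 -c "
from h import *
delta((.5946,-.1778,.244),np.radians(-35));print(env.sense()['wrist_torque'])
cv2.imwrite('pics/s15.png',cv2.resize(env.get_image('side')[150:240,240:390,::-1],None,fx=5,fy=5,interpolation=cv2.INTER_CUBIC))
cv2.imwrite('pics/w15.png',env.get_image('wrist')[:,:,::-1])"
```

```text
t: 15.43
tool_pos: [0.595, -0.1778, 0.2449]
orientation: [0.001, 0.699, 0.715, -0.0]
force: [1.0, -0.5, 0.5]
opening: 0.199
t: 15.77
tool_pos: [0.5948, -0.1778, 0.2454]
orientation: [0.001, 0.698, 0.716, 0.0]
force: [-0.2, 0.3, -0.5]
opening: 0.129
t: 16.18
tool_pos: [0.5951, -0.1779, 0.2454]
orientation: [0.001, 0.816, 0.578, 0.001]
force: [-1.6, -0.3, 1.4]
opening: 0.125
t 16.18 tcp [ 0.5951 -0.1779  0.2454] F [-1.57 -0.27  1.36] op 0.125
tool y angle deg -19.39 z axis [ 2.4e-03 -2.0e-04 -1.0e+00]
shift mm [-0.  -0.5  1.4]
turn deg [ 0.13 -0.05 15.61]
[-0.11944132  0.21183916 -0.10268914]
```

View pics/s15.png

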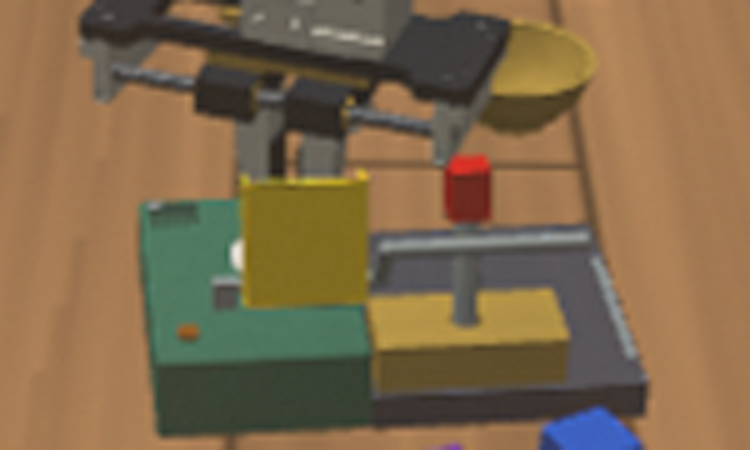

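View pics/w15.png

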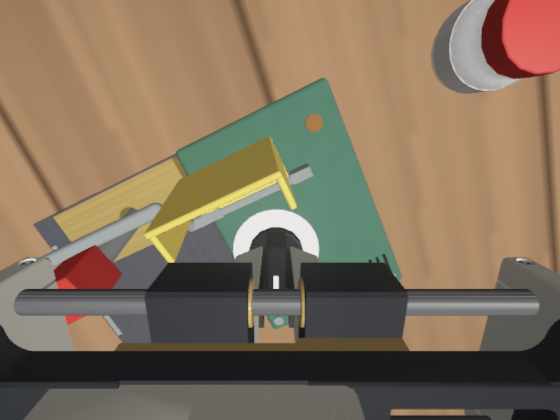

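```bash
python3 - <<'E'
from h import *
s=env.sense();T=rot(s["orientation"]);cs=env.camera_model("side")
for sx in(-.0375,-.02,0,.02,.0375):
  for yy in(-.095,):
    p=s["tool_pos"]+T.apply([sx,yy,.112]);u=proj(cs,p)+np.array([1.2,1]);print(sx,p.round(4),((u[0]-240)*5,(u[1]-150)*5))
E
```

```text
-0.0375 [ 0.4933 -0.1825  0.1332] (np.float64(506.5718862566479), np.float64(96.46724299153249))
-0.02 [ 0.499  -0.1659  0.1332] (np.float64(496.6793568295222), np.float64(113.49956443281286))
0 [ 0.5055 -0.147   0.1332] (np.float64(485.10640969180855), np.float64(133.42512109903822))
0.02 [ 0.512  -0.1281  0.1332] (np.float64(473.2379897225749), np.float64(153.85940389852237))
0.0375 [ 0.5177 -0.1115  0.1332] (np.float64(462.60174604276074), np.float64(172.1722047465684))
```

```bash
python3 - <<'E'
from h import *
s=env.sense();T=rot(s["orientation"]);cs=env.camera_model("side")
for px in((437,163),(446,163),(95,98),(113,101)):
  for z in(.118,.125,.133,.14):
    p=onz(cs,np.array(z2p(*px,240,150,5))-[1.2,1],z);print(px,z,T.inv().apply(p-s["tool_pos"]).round(4))
E
```

```text
(437, 163) 0.118 [ 0.007  -0.0737  0.1273]
(437, 163) 0.125 [ 0.0186 -0.0768  0.1203]
(437, 163) 0.133 [ 0.0319 -0.0804  0.1123]
(437, 163) 0.14 [ 0.0435 -0.0835  0.1053]
(446, 163) 0.118 [ 0.0056 -0.0776  0.1272]
(446, 163) 0.125 [ 0.0172 -0.0807  0.1202]
(446, 163) 0.133 [ 0.0304 -0.0842  0.1122]
(446, 163) 0.14 [ 0.0421 -0.0873  0.1052]
(95, 98) 0.118 [0.0044 0.0996 0.1277]
(95, 98) 0.125 [0.0161 0.0946 0.1207]
(95, 98) 0.133 [0.0293 0.0888 0.1127]
(95, 98) 0.14 [0.041  0.0838 0.1057]
(113, 101) 0.118 [0.0042 0.0903 0.1276]
(113, 101) 0.125 [0.0158 0.0853 0.1206]
(113, 101) 0.133 [0.0291 0.0797 0.1126]
(113, 101) 0.14 [0.0407 0.0748 0.1056]
```

```bash
python3 -m handwheel '0 0 0 0 0 4;0 0 0 0 0 4;0 0 0 0 0 0'; python3 -m handwheel '0 0 0 0 0 4;0 0 0 0 0 3.6;0 0 0 0 0 0'; python3 -c "
from h import *
delta((.5946,-.1778,.244),np.radians(-35));print(env.sense()['wrist_torque'])
cv2.imwrite('pics/s16.png',cv2.resize(env.get_image('side')[150:240,240:390,::-1],None,fx=5,fy=5,interpolation=cv2.INTER_CUBIC))
cv2.imwrite('pics/w16.png',env.get_image('wrist')[:,:,::-1])"
```

```text
t: 16.53
tool_pos: [0.5951, -0.178, 0.2454]
orientation: [0.001, 0.851, 0.525, 0.001]
force: [-0.9, 0.7, 1.0]
opening: 0.13
t: 16.78
tool_pos: [0.5952, -0.1781, 0.2454]
orientation: [0.001, 0.882, 0.471, 0.001]
force: [-0.0, 0.4, 1.1]
opening: 0.129
t 16.78 tcp [ 0.5952 -0.1781  0.2454] F [-0.02  0.44  1.14] op 0.129
tool y angle deg -33.85 z axis [ 3.2e-03 -1.0e-04 -1.0e+00]
shift mm [-0.1 -0.7  1.4]
turn deg [ 0.16 -0.1   1.15]
[-0.04574986  0.24702918 -0.11887232]
```

View pics/s16.png

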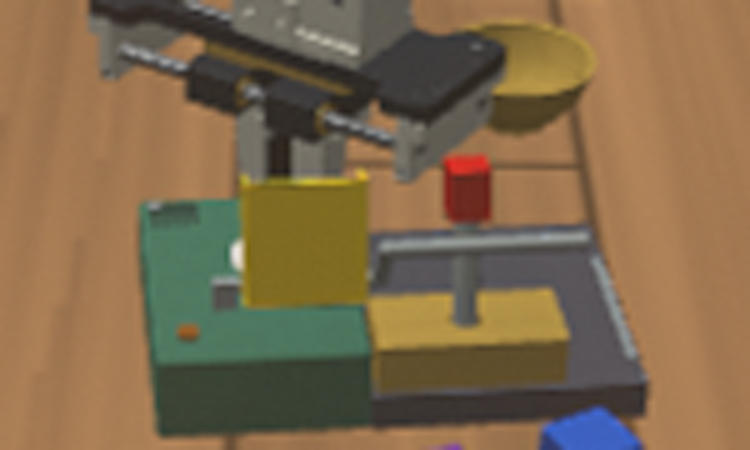

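View pics/w16.png

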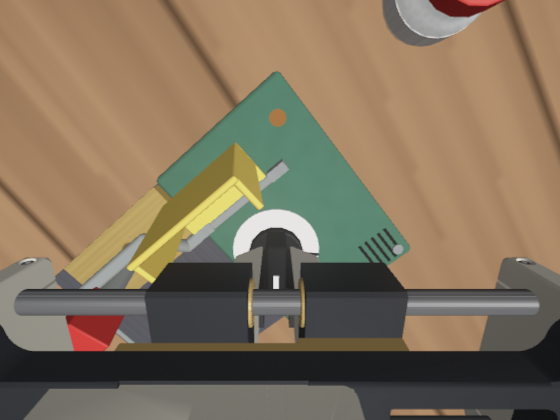

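```bash
python3 -m handwheel '0 0 0 0 0 1.1;0 0 0 0 0 0;0 0 0 0 0 0'; python3 -m handwheel '0 0 0 0 0 0;0 0 0 0 0 0;0 0 0 0 0 0' 0.4;  python3 -m handwheel '0 0 -0.01 0 0 0;0 0 -0.02 0 0 0;0 0 -0.03 0 0 0;0 0 -0.03 0 0 0;0 0 -0.03 0 0 0;0 0 0 0 0 0'; python3 -c "
from h import *
import pickle
cw=env.camera_model('wrist');s=env.sense();im=env.get_image('wrist')[:,:,::-1];pickle.dump((cw,s),open('w17.pkl','wb'))
delta()
cv2.imwrite('pics/w17.png',im)
cv2.imwrite('pics/s17.png',cv2.resize(env.get_image('side')[150:240,240:390,::-1],None,fx=5,fy=5,interpolation=cv2.INTER_CUBIC))"
```

```text
t: 17.13
tool_pos: [0.5951, -0.1782, 0.2454]
orientation: [0.001, 0.885, 0.466, 0.002]
force: [0.5, -1.1, -0.9]
opening: 0.129
t: 17.38
tool_pos: [0.5953, -0.1781, 0.2455]
orientation: [0.001, 0.884, 0.467, 0.002]
force: [0.3, 0.6, 1.2]
opening: 0.277
t: 17.88
tool_pos: [0.594, -0.1784, 0.372]
orientation: [-0.0, 0.884, 0.467, -0.0]
force: [0.5, -1.1, 0.1]
opening: 0.3
t 17.93 tcp [ 0.5937 -0.1779  0.3698] F [ 0.15 -1.32 -1.11] op 0.303
tool y angle deg -34.3 z axis [-0.0021  0.0011 -1.    ]
```

View pics/w17.png

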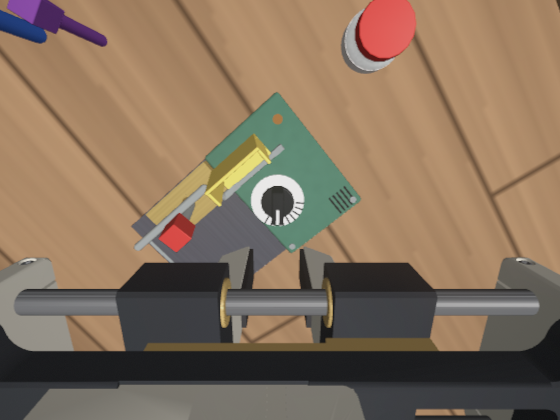

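View pics/s17.png

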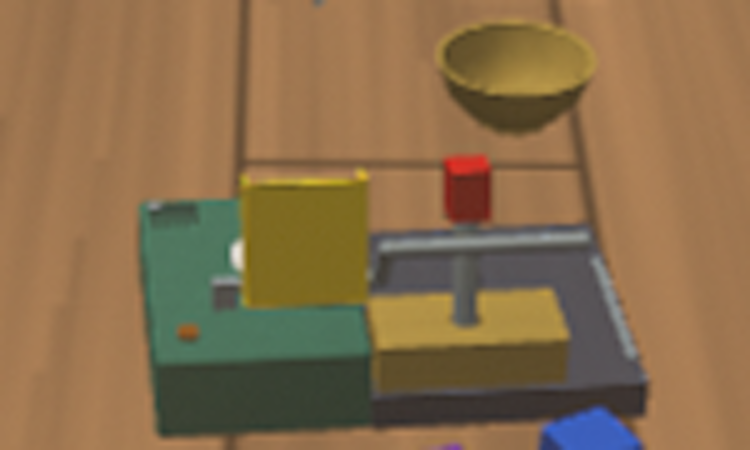

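```bash
python3 - <<'E'
from h import *
im=cv2.imread("pics/w17.png");cv2.imwrite("pics/w17z.png",cv2.resize(im[165:235,240:310],None,fx=8,fy=8,interpolation=cv2.INTER_CUBIC))
E
```

```text
(no output)
```

View pics/w17z.png

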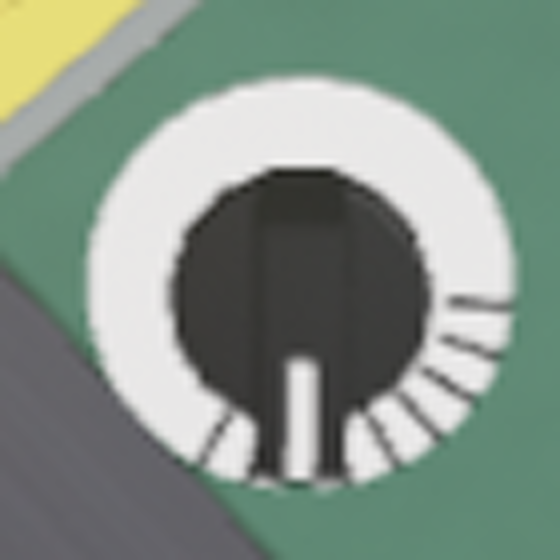

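```bash
python3 - <<'E'
from h import *
import pickle;cw,s=pickle.load(open("w17.pkl","rb"))
Z=lambda x,y,z:onz(cw,z2p(x,y,240,165,8),z)
a=.104;k=lambda d:5.498-(np.arctan2(d[1],d[0])-a)%(2*np.pi)
print("pointer",k(Z(300,475,.079)-Z(302,362,.079)),k((Z(258,480,.079)+Z(345,480,.079))/2-(Z(262,185,.079)+Z(345,185,.079))/2))
c=Z(302,283,.0455)
for p in((480,302),(470,345),(450,383),(418,415),(384,440),(215,438)): print("tick",p,k(Z(*p,.0455)-c))
E
```

```text
pointer 1.5058595325731083 1.4953499329847544
tick (480, 302) 0.028727305043947382
tick (470, 345) 0.28274540916021973
tick (450, 383) 0.5275347771407466
tick (418, 415) 0.783786401897931
tick (384, 440) 1.020472390785069
tick (215, 438) 1.9873396358486435
```

```bash
python3 -c "
from h import *
delta(); print(env.sign_off())"
```

```text
t 17.98 tcp [ 0.5933 -0.1773  0.3677] F [-1.01  0.28 -2.07] op 0.299
tool y angle deg -34.28 z axis [-0.0047  0.0022 -1.    ]
the job is handed in; nothing more can be done
None
```

The job is handed in at about 18 s of the 72 s allowed. The pin is in the brass socket holding the cover open, and the dial is at the green mark. The sign-off gives no verdict, so the results below are from my own last checks.

What I did: I pulled the small red-headed pin from the punch block, pushed the lever back with its shaft, and lowered it into the socket hole. It met the ledge with about 16 N on the wrist. I let go, gripped the dial's bar, turned it clockwise in two grips and lifted clear.

- **Dial:** the pointer measures 1.50 rad, or about 1.48 once I allow for the slight offset of the scale ticks. The green mark is hidden under the pointer.
- **Pin:** it stands released, with its head top at about z 120 mm, which fits a foot resting on the ledge. It leans toward the dial by about 0.10 rad from the hole clearance. The top camera suggested nearer 0.14, so the two disagree, but both are under 0.2.
- **Cover:** it leans on the pin at about 1.4 to 1.5 rad.
- **Bystanders:** the robot went near none of the bowl, bell or jar. I saw nothing out of place in the pictures, but I did not measure their positions at the end.
- **Camera disagreement:** the wrist and top cameras differed by 2 to 4 mm sideways. I used the wrist view, and the grasp and the fit both worked.

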